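# Load a lever casting into a sloping drill fixture and lock it with its keeper plate

### The job

Load the sloping fixture: lay the lever-shaped casting flat and square in its shaped pocket, boss side up with the big boss in the wide round end, and then take the flat keeper plate out of its wooden block and slide it fully home, notch first, into the narrow slot over the lever's small end. Let go of both, and leave the other castings and the spray can where they are.

Things in the scene. Friction and masses are not known exactly. Their poses are not given: they have to be found in the camera images.
- lever: Loose grey lever casting, 91 mm long, lying boss side up on the bench; it may change places with the cap. Origin on its underside, half way along; y runs along it to the big end, z up. Body 9 mm thick: parallel shank 19 mm wide from y -36 to +6 mm (round small end to -45), flaring to a round big end of radius 15 at y +30.5. A rib 4 mm wide runs along the shank to z 13.
- lever_boss (a point): Centre of the top of the lever's big boss (diameter 25 mm), at y +30.5, z +20 mm in the lever's frame. The small boss at the other end: diameter 17, y -35.5, top at z 13.
- stand: The fixture's fixed stand, base 100 x 118 mm, at a new place and yaw each time; origin on the bench under its centre, z up.
- nest: The fixture's steel face, 90 (x) x 118 (y) mm, fixed on the stand, sloping 30 degrees: x up the slope, y level, z square out of it. Origin on the face, 50 mm up; a seated lever's origin and axes are the nest's. Pocket walls 8.5 mm high (lead-in above 5.5) leave 2 mm round the lever: big end at y +30.5 (walls out to x +-24, y 55), small end at y -29 to -51. No walls beside the shank, y -28 to +10.
- slot (a point): Foot of the keeper's slot on the face, at y -38 mm of the nest. The slot lies in two posts (nest x 14 to 31 and -14 to -31, y -48 to -28, 28 mm high) either side of the lever's small end: 11 mm wide in y, 55 mm long in x, 28 deep, down to the face, 3 mm wider each side at its mouth. The keeper's origin belongs here, its axes along the nest's.
- keeper: Loose flat steel plate, 50 (x) x 8 (y) x 60 (z) mm, with a notch 28 wide and 16 high in its lower edge that straddles the lever's small end; the same both ways round. Origin in the middle of the lower edge, z up along its height. Starts upright in the holder, lower edge 10 mm above the bench, top 36 mm showing. Home in the slot, 32 mm of it stands out of the posts.
- holder: Fixed wooden block, 80 (x) x 40 (y) x 34 (z) mm, with a slot 24 mm deep along its x in which the keeper starts. Origin under its centre, z up.
- cap: Bystander: loose round cap casting, 68 x 70 x 21 mm, origin in the middle of its underside, lying flat on the bench.
- elbow: Bystander: loose elbow pipe casting, 65 x 74 x 50 mm, origin in the middle of its underside, standing on its flange on the 3 mm mat.
- spray_can: Bystander: loose upright spray can, 66 mm in diameter, 187 mm tall, origin at the centre of its base.
- bench_vise: Obstacle: the bench vise, fixed, 154 mm tall, filling x 0.48 to 0.65, y -0.03 to 0.11 of the world; its bar handle at x 0.70, 66 mm up, spans y -0.06 to 0.14. Origin under its middle.
Not all that is in view belongs to the job. Of the things like the keeper, leave any that is purple; of the rest the larger one is meant.

How it is judged:
By the outcome, as a careful person would: the job done as asked, in the order asked, and still so for the second after the job is handed in, with the robot touching nothing.
It also fails if it takes over 72 s, if anything falls off the work surface, if the arm or the gripper's body presses on something with over 40 N, if the wrist force passes 120 N, or if a joint passes its speed limit or range.

### The arm

A 6-joint arm with a two-finger parallel gripper is mounted at the origin on the work surface; the furniture and walls round the work are solid. World frame = base frame: x ahead of the robot, y to its left, z up, the work surface at z = 0. Lengths are in m, angles in rad, forces in N, time in s.
With the tool pointing down it reaches from about 0.225 to 0.875 m from the base axis. Payload 3.4 kg.
Tool frame: the origin (TCP) lies between the finger pads; the fingertips stand 19 mm ahead of it and the grasp point (between the pads) is the TCP; z points along the fingers, y is the line along which they close (so a half turn about z gives the same grasp; the last joint's range is limited). The gripper opens to 85 mm and grips with 20 to 120 N. Pads are 22 mm wide; open, the fingers measure 114 mm over their backs; the gripper's body (76 mm by 85 mm) begins 54 mm behind the grasp point. The pads swing forward as they close: fully open they stand 13 mm farther back than shut.
Start: joints at [-1.46, 0.276, 1.505, -0, 1.361, -0.121], TCP at [0.132, -0.56, 0.25] pointing down, gripper open.
Joint ranges: [-2.89, 2.89], [-0.75, 2.08], [0.22, 2.7], [-1.18, 4.32], [0.11, 2.71], [-2.7, 2.7]. Speed limits (rad/s): [2.57, 2.57, 3.14, 3.14, 3.14, 3.14].

### API

Orientations are given as a 3x3 rotation matrix whose columns are the frame's x, y, z axes.
In Python, from cell import read_state, camera, camera_model, finish_job gives the robot as it stands.
- The arm moves only by the tool carry_out, never from a script. Its argument "steps" is text: rows parted by semicolons, each of 5 numbers parted by spaces: the opening, from -1 (shut) to 1 (fully open), then the shift along the tool's x, y, z in mm, then the turn about the tool's z in rad. In form: grip tx ty tz spin; .... A call has 1 to 20 rows; each row is the pose to reach, as a shift and turn from the pose commanded when the call began, along the tool's axes at that moment; what a row does not reach only later rows make up. A row lasts 1/10 s, in which the tool goes at most 50 mm and 8.59 degrees, less where a joint would pass 70% of its speed; a pose out of reach is approached as far as the arm can. A call with a gripper value outside its range is refused whole. The fingers move at their own pace and stop on an object; "newtons" is the grip in N (left out, the last holds). Time passes only in rows, so rows that repeat a pose let the fingers close. It gives the time, the measured TCP pose, the force, the opening and the grip force at its end, in the units of the state.
- read_state(): the state, without advancing time (a new reading comes with each control period).
- camera(name): name is "side" or "top" or "wrist"; returns the picture (480x640x3 uint8, blue, green, red); there is no depth.
- camera_model(name): a dict with "intrinsics" (3x3 intrinsics, pixels), "rvec" (rotation vector, rad) and "tvec" (3), from world to camera coordinates, as OpenCV has them; the wrist camera has in their place "tool_from_camera" (4x4, takes a point from camera to tool coordinates, whose origin is the TCP and whose axes are the flange's). Camera axes: x right, y down, z forward; pixel columns grow to the right and rows downward; lengths in m; the calibration is good to about 2 mm. A picture is of the moment at which its call begins: read the wrist's pose just before it. camera_model takes no time and is no camera call.
- finish_job(): hands the job in; it is judged then, once.
The state is a dict: "time_s": time; "joints": joint angles; "qd": joint speeds; "joint_torque": joint torques, N m; "eef_pos": TCP position; "tcp_rot": TCP orientation; "wrist_force": force on the tool from outside, world axes, zero at the start; "wrist_torque": the same for the moment, N m; "finger_gap": finger opening in m; "grasp_force": force on a finger pad.
Only numpy, scipy, OpenCV 4.12 (cv2) and the standard library are available. Lean on these libraries where they do the work, as an engineer would, in place of code of your own. Each camera call takes 0.05 s, during which the arm holds its last target. There are 200 camera calls.

## Working session

There is one attempt and no reset: what is moved stays moved. The work goes in short steps, Python scripts to look and compute and a tool call to move; the robot and the scene stay as the last step left them, time stands still between calls to the robot, and variables do not carry over. Pictures are saved under pics/ and viewed, at most 10 in all, crops included, and the job is handed in when it is done.

Besides the shell and the picture viewer there is one more tool, called after "Call:" as name(argument=value, ...), one argument or row to a line, values as JSON. carry_out: Moves the arm, as the interface text tells. Its arguments: {"type":"object","properties":{"steps":{"type":"string"},"newtons":{"type":"number"}},"required":["steps"]}

```bash
mkdir -p pics; ls; python3 - <<'E'
from cell import *
import cv2,numpy as np
for n in("side","top","wrist"):
    cv2.imwrite(f"pics/{n}0.png",camera(n)); m=camera_model(n); print(n,{k:np.round(np.array(v),4).tolist() for k,v in m.items()})
s=read_state();print(s["time_s"],s["eef_pos"],s["tcp_rot"])
E
```

```text
pics
side {'intrinsics': [[573.7095, 0.0, 320.2496], [0.0, 573.7095, 231.9799], [0.0, 0.0, 1.0]], 'rvec': [0.2926, -2.5224, 1.5997], 'tvec': [0.46, 0.1547, 1.0286]}
top {'intrinsics': [[451.8229, 0.0, 323.0336], [0.0, 451.8229, 238.6132], [0.0, 0.0, 1.0]], 'rvec': [2.1695, -2.2045, 0.0124], 'tvec': [-0.0433, 0.4894, 1.0024]}
wrist {'intrinsics': [[423.2313, 0.0, 322.249], [0.0, 423.2313, 231.053], [0.0, 0.0, 1.0]], 'tool_from_camera': [[-0.0003, -0.9653, -0.2613, 0.0674], [1.0, -0.0001, -0.0005, 0.0], [0.0005, -0.2613, 0.9653, -0.1235], [0.0, 0.0, 0.0, 1.0]]}
0.15 [ 0.1320279  -0.55926325  0.24963208] [[ 9.73257912e-01  2.29715047e-01 -1.81793480e-04]
 [ 2.29715076e-01 -9.73256937e-01  1.38511768e-03]
 [ 1.41250609e-04 -1.38983745e-03 -9.99999024e-01]]
```

View pics/top0.png

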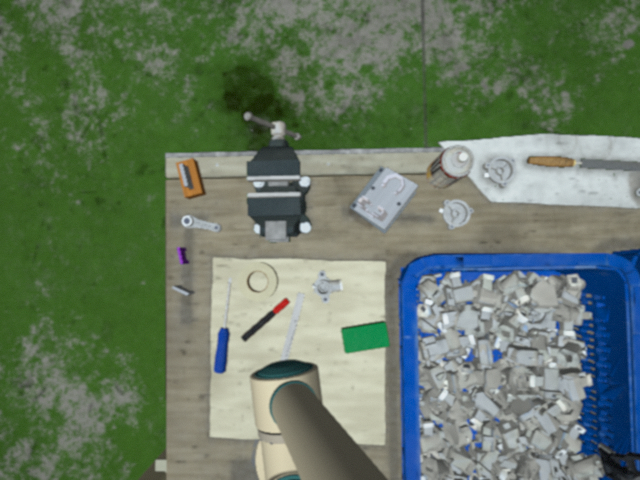

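View pics/side0.png

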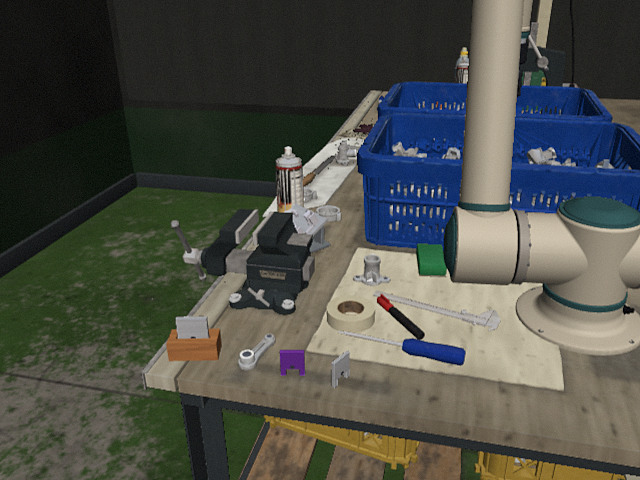

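The top view shows the holder near pixel (190,178), lever (200,223) with big end to the left, and the stand (383,197) with its vise-side neighbours. The side view confirms that the keeper is in the orange block, and that the purple one and a smaller grey one are decoys. Next: coarse positions.

```bash
cat > h.py <<'E'
import cv2,numpy as np
from cell import *
def cam(name,s=None):
    m=camera_model(name);K=np.array(m["intrinsics"])
    if name!="wrist":
        R=cv2.Rodrigues(np.array(m["rvec"]))[0];t=np.array(m["tvec"]).ravel()
        return K,R,t
    T=np.array(m["tool_from_camera"]);Rw=np.array(s["tcp_rot"])
    Rc=Rw@T[:3,:3];c=np.array(s["eef_pos"])+Rw@T[:3,3]
    return K,Rc.T,-Rc.T@c
def ray(C,px):
    K,R,t=C;d=R.T@np.linalg.inv(K)@np.array([px[0],px[1],1.]);return -R.T@t,d
def onplane(C,px,z):
    c,d=ray(C,px);return c+d*(z-c[2])/d[2]
def proj(C,P):
    K,R,t=C;p=K@(R@np.array(P,float)+t);return p[:2]/p[2]
def tri(C1,p1,C2,p2):
    c1,d1=ray(C1,p1);c2,d2=ray(C2,p2);A=np.array([d1,-d2]).T
    s=np.linalg.lstsq(A,c2-c1,rcond=None)[0];a=c1+s[0]*d1;b=c2+s[1]*d2
    return (a+b)/2,np.linalg.norm(a-b)
def totool(s,P): return 1e3*np.array(s["tcp_rot"]).T@(np.array(P)-np.array(s["eef_pos"]))
E
python3 - <<'E'
from h import *
C=cam("top")
for n,p,z in[("holder",(190,178),.034),("leverbig",(188,222),.02),("leversmall",(216,227),.01),("stand",(383,197),.05),("can",(458,160),.187)]:print(n,np.round(onplane(C,p,z),3))
a=cv2.imread("pics/top0.png")
b=np.hstack([cv2.resize(a[140:240,160:240],None,fx=5,fy=5,interpolation=2),cv2.resize(a[150:250,340:420],None,fx=5,fy=5,interpolation=2)])
cv2.imwrite("pics/crop1.png",b)
E
```

```text
holder [0.627 0.241 0.034]
leverbig [0.53 0.25 0.02]
leversmall [0.519 0.19  0.01 ]
stand [ 0.574 -0.182  0.05 ]
can [ 0.622 -0.307  0.187]
```

View pics/crop1.png

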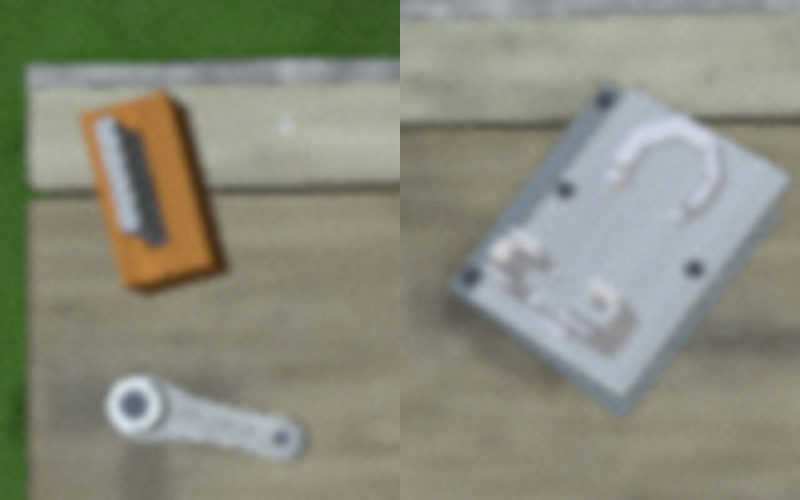

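The crop shows the lever's big end to the left (~80° world), the keeper in its block at ~12°, and the nest's big pocket pointing up-right, so the uphill side should be the lower right. I'll look at the nest with the wrist camera on the way.

Call:
carry_out(
  steps="1 500 -260 -20 -0.77; 1 500 -260 -20 -0.77; 1 500 -260 -20 -0.77; 1 500 -260 -20 -0.77; 1 500 -260 -20 -0.77; 1 500 -260 -20 -0.77; 1 500 -260 -20 -0.77; 1 500 -260 -20 -0.77; 1 500 -260 -20 -0.77; 1 500 -260 -20 -0.77; 1 500 -260 -20 -0.77; 1 500 -260 -20 -0.77; 1 500 -260 -20 -0.77; 1 500 -260 -20 -0.77; 1 500 -260 -20 -0.77; 1 500 -260 -20 -0.77",
)

```text
time_s: 1.75
eef_pos: [0.5578, -0.193, 0.2704]
tcp_rot: [[0.541, 0.841, -0.0], [0.841, -0.541, -0.0], [-0.001, -0.0, -1.0]]
wrist_force: [0.6, 0.1, 0.1]
finger_gap: 0.0855
grasp_force: 0.0
```

```bash
python3 - <<'E'
from h import *
import pickle
s=read_state();a=camera("wrist");cv2.imwrite("pics/w1.png",a);pickle.dump(s,open("w1.p","wb"))
print(s["time_s"],s["joints"],s["eef_pos"],s["tcp_rot"],s["wrist_force"])
E
```

```text
1.75 [-4.50678454e-01  2.89036233e-01  1.43626682e+00 -5.54931548e-04
  1.41654110e+00  1.20657731e-01] [ 0.5578012  -0.19302795  0.27039478] [[ 5.40684587e-01  8.41225273e-01 -4.65212264e-04]
 [ 8.41225206e-01 -5.40684756e-01 -3.84054043e-04]
 [-5.74609147e-04 -1.83696181e-04 -9.99999818e-01]] [0.6416735  0.08189817 0.05096807]
```

View pics/w1.png

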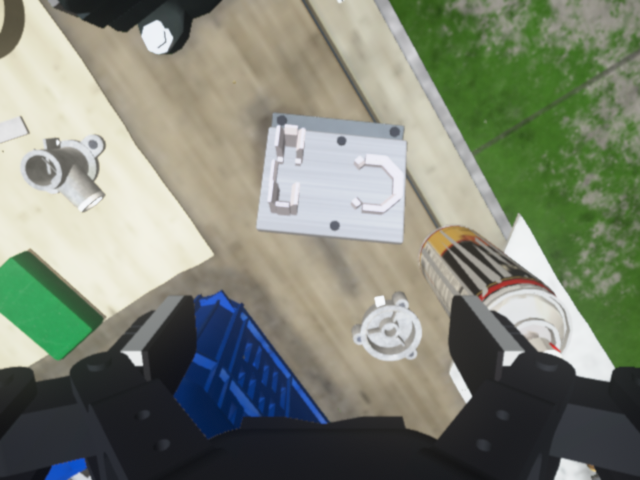

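```bash
python3 - <<'E'
from h import *
a=cv2.imread("pics/w1.png")
cv2.imwrite("pics/c2.png",cv2.resize(a[105:250,250:415],None,fx=4,fy=4,interpolation=2))
E
```

```text
(no output)
```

View pics/c2.png

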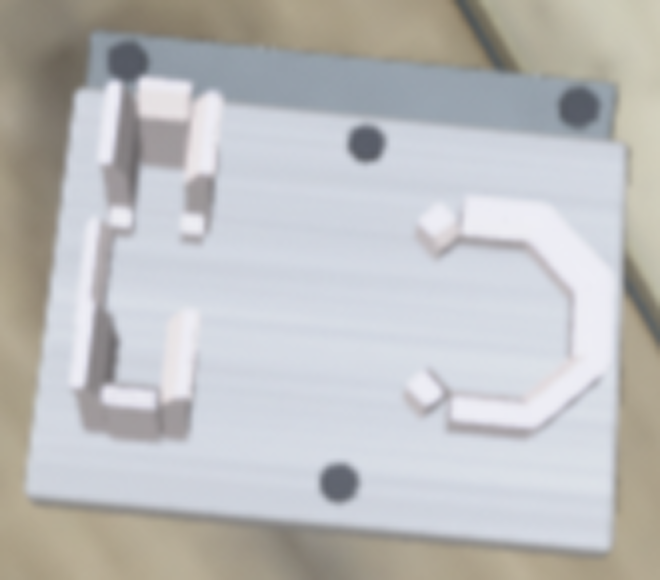

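The crop shows the face corners at crop (80,90), (626,143), (607,548), (30,497). The high side is at the bottom of the image, the big-end pocket is on the right and the posts on the left.

```bash
python3 - <<'E'
from h import *
import pickle
from scipy.optimize import least_squares
s=pickle.load(open("w1.p","rb"));C=cam("wrist",s)
f=lambda p:(np.array(p)+.5)/4-.5+np.array([250,105])
px=[f((80,90)),f((626,143)),f((607,548)),f((30,497))]
P=[onplane(C,p,z) for p,z in zip(px,[.0275,.0275,.0725,.0725])]
print(np.round(P,4),[np.linalg.norm(P[i]-P[(i+1)%4]) for i in range(4)])
L=[(-45,-59,0),(-45,59,0),(45,59,0),(45,-59,0)]
c30,s30=np.cos(np.pi/6),.5
def nest(p):
    x,y,th=p;yv=np.array([np.cos(th),np.sin(th),0]);u=np.array([np.cos(th-np.pi/2),np.sin(th-np.pi/2),0]);Z=np.array([0,0,1.])
    X=u*c30+Z*s30;N=-u*s30+Z*c30
    return np.array([x,y,.05]),np.array([X,yv,N]).T
def r(p):
    o,R=nest(p);return np.ravel([proj(C,o+R@np.array(l)/1e3)-q for l,q in zip(L,px)])
o=least_squares(r,[.574,-.182,-.57]);print(o.x,np.round(o.fun,2))
np.save("nest.npy",o.x)
O,R=nest(o.x)
# checks: big boss pocket end wall outer top (0,55,8.5), post outer corners tops
for l in[(0,55,8.5),(-31,-48,28),(-31,-28,28),(31,-48,28),(31,-28,28),(0,-59,0)]:
    q=proj(C,O+R@np.array(l)/1e3);print(l,np.round((q-[250,105]+.5)*4-.5))
print(R)
E
```

```text
[[ 0.5528 -0.1205  0.0275]
 [ 0.6439 -0.192   0.0275]
 [ 0.5957 -0.2515  0.0725]
 [ 0.5056 -0.1811  0.0725]] [np.float64(0.11585960297125286), np.float64(0.08881671677679483), np.float64(0.11431314692817647), np.float64(0.08908450843187299)]
[ 0.57447044 -0.18635588 -0.66668972] [-1.42 -0.87  1.14 -0.49  2.41  1.3  -2.11  0.38]
(0, 55, 8.5) [614. 324.]
(-31, -48, 28) [112.  86.]
(-31, -28, 28) [216.  96.]
(31, -48, 28) [ 75. 391.]
(31, -28, 28) [184. 401.]
(0, -59, 0) [ 49. 286.]
[[-0.53553965  0.78587301  0.30919396]
 [-0.68058599 -0.61838792  0.3929365 ]
 [ 0.5         0.          0.8660254 ]]
```

Call:
carry_out(
  steps="1 350 -225 0 -1.97; 1 350 -225 0 -1.97; 1 350 -225 0 -1.97; 1 350 -225 0 -1.97; 1 350 -225 0 -1.97; 1 350 -225 0 -1.97; 1 350 -225 0 -1.97; 1 350 -225 0 -1.97; 1 350 -225 0 -1.97; 1 350 -225 0 -1.97; 1 350 -225 0 -1.97; 1 350 -225 0 -1.97; 1 350 -225 0 -1.97; 1 350 -225 0 -1.97; 1 350 -225 0 -1.97; 1 350 -225 0 -1.97",
)

```text
time_s: 3.4
eef_pos: [0.5581, 0.2239, 0.2704]
tcp_rot: [[-0.985, 0.172, 0.0], [0.172, 0.985, -0.0], [-0.0, -0.0, -1.0]]
wrist_force: [0.9, 0.3, -0.4]
finger_gap: 0.0852
grasp_force: 0.0
```

```bash
python3 - <<'E'
from h import *
import pickle
s=read_state();a=camera("wrist");cv2.imwrite("pics/w2.png",a);pickle.dump(s,open("w2.p","wb"))
print(s["time_s"],s["joints"],s["eef_pos"],s["tcp_rot"],s["wrist_force"])
E
```

```text
3.4 [ 2.65909698e-01  3.05717570e-01  1.41204059e+00 -9.41646192e-05
  1.42366414e+00 -1.13234084e+00] [0.55807882 0.2238927  0.27038957] [[-9.85153222e-01  1.71677295e-01  1.88844369e-04]
 [ 1.71677289e-01  9.85153240e-01 -4.51066864e-05]
 [-1.93784436e-04 -1.20167081e-05 -9.99999981e-01]] [ 0.93866797  0.31742137 -0.36948206]
```

View pics/w2.png

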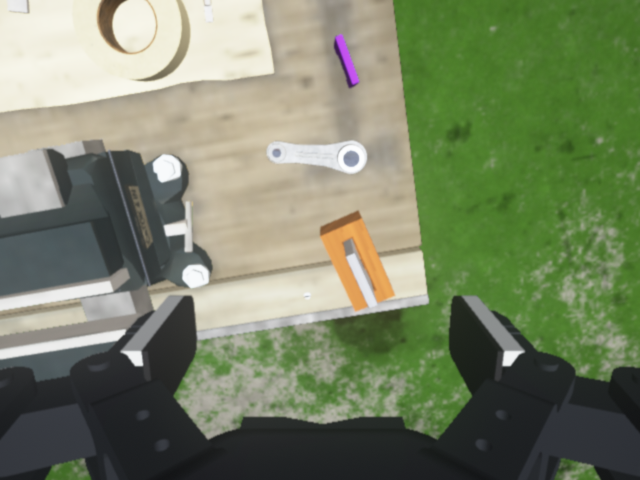

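```bash
python3 - <<'E'
from h import *
import pickle
s=pickle.load(open("w2.p","rb"));C=cam("wrist",s);a=cv2.imread("pics/w2.png")
b=a[125:180,260:375];hsv=cv2.cvtColor(b,cv2.COLOR_BGR2HSV);g=cv2.cvtColor(b,cv2.COLOR_BGR2GRAY)
m=((hsv[...,1]<30)&(g>140)).astype(np.uint8)
cs,h=cv2.findContours(m,cv2.RETR_CCOMP,cv2.CHAIN_APPROX_NONE)
for c,hh in zip(cs,h[0]):
    if cv2.contourArea(c)>25: print("hole" if hh[3]>=0 else "outer",cv2.contourArea(c),cv2.minEnclosingCircle(c),cv2.fitEllipse(c) if len(c)>5 else 0,cv2.boundingRect(c))
big=cv2.resize(a[130:310,260:400],None,fx=4,fy=4,interpolation=2)[:, :]
cv2.imwrite("pics/c3.png",cv2.resize(a[130:318,262:412],None,fx=3.15,fy=3.15,interpolation=2))
E
```

```text
outer 2490.0 ((60.0, 31.0), 54.45191192626953) ((65.82183837890625, 30.00816535949707), (30.67071533203125, 116.88109588623047), 93.45077514648438) (6, 14, 109, 36)
hole 196.5 ((90.9427490234375, 33.316795349121094), 8.383825302124023) ((90.9792251586914, 33.3570671081543), (15.434348106384277, 16.39068031311035), 48.766624450683594) (83, 25, 17, 17)
hole 48.0 ((16.0, 28.0), 4.472236156463623) ((16.018413543701172, 28.067596435546875), (7.587355613708496, 8.3989839553833), 118.75202941894531) (12, 24, 9, 9)
```

View pics/c3.png

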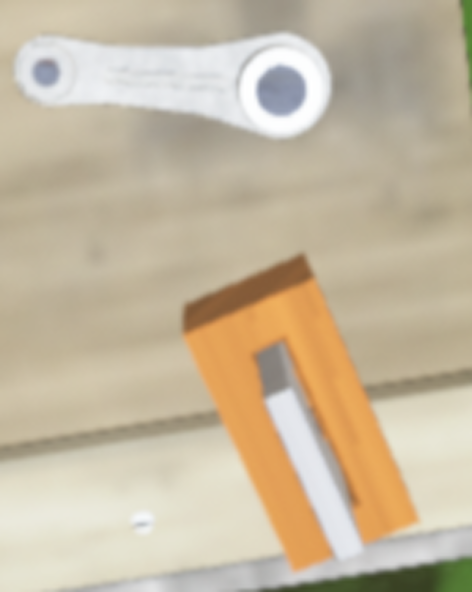

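The crop shows the block's slot closed at both ends, keeper top corners at crop (268,398), (292,388), (362,552), (335,560), and block top corners (184,332), (315,278), (418,520), (293,570).

```bash
python3 - <<'E'
from h import *
import pickle
s=pickle.load(open("w2.p","rb"));C=cam("wrist",s)
b=onplane(C,(350.96,158.35),.02);m=onplane(C,(276.02,153.06),.013)
d=b-m;print("lever",b,m,np.linalg.norm(d[:2]),np.degrees(np.arctan2(d[1],d[0])))
f=lambda p:(np.array(p)+.5)/3.15-.5+np.array([262,130])
K=np.array([onplane(C,f(p),.070) for p in[(268,398),(292,388),(362,552),(335,560)]])
H=np.array([onplane(C,f(p),.034) for p in[(184,332),(315,278),(418,520),(293,570)]])
for Q in(K,H):
    print(np.round(Q,4),Q.mean(0),[round(np.linalg.norm(Q[i]-Q[(i+1)%4]),4) for i in range(4)])
    e=Q[3]-Q[0]+Q[2]-Q[1];print(np.degrees(np.arctan2(e[1],e[0])))
print("to boss tool mm",totool(s,b),"tool y yaw",np.degrees(np.arctan2(s["tcp_rot"][1][1],s["tcp_rot"][0][1])))
E
```

```text
lever [0.53364683 0.25435949 0.02      ] [0.51834452 0.18986995 0.013     ] 0.06628017480799721 76.65151845068995
[[0.6048 0.2365 0.07  ]
 [0.6032 0.2429 0.07  ]
 [0.6514 0.2542 0.07  ]
 [0.6524 0.2468 0.07  ]] [0.62794593 0.24510193 0.07      ] [np.float64(0.0067), np.float64(0.0495), np.float64(0.0074), np.float64(0.0488)]
12.732365287945486
[[0.5938 0.2164 0.034 ]
 [0.5847 0.2549 0.034 ]
 [0.6616 0.2738 0.034 ]
 [0.6711 0.2354 0.034 ]] [0.62780323 0.2451327  0.034     ] [np.float64(0.0396), np.float64(0.0792), np.float64(0.0395), np.float64(0.0796)]
13.79987709950038
to boss tool mm [ 29.34823357  25.82304373 250.38357298] tool y yaw 80.11464514664034
```

Call:
carry_out(
  steps="-0.25 29.3 25.8 50 0.06; -0.25 29.3 25.8 100 0.06; -0.25 29.3 25.8 150 0.06; -0.25 29.3 25.8 190 0.06; -0.25 29.3 25.8 215 0.06; -0.25 29.3 25.8 228 0.06; -0.25 29.3 25.8 234 0.06; -0.25 29.3 25.8 236 0.06; -0.25 29.3 25.8 236 0.06; -0.25 29.3 25.8 236 0.06",
  newtons=30,
)

```text
time_s: 4.45
eef_pos: [0.5347, 0.255, 0.0358]
tcp_rot: [[-0.974, 0.228, 0.003], [0.228, 0.974, 0.001], [-0.003, 0.002, -1.0]]
wrist_force: [0.5, -0.5, 0.5]
finger_gap: 0.032
grasp_force: 0.0
```

```bash
python3 - <<'E'
from h import *
s=read_state();a=camera("wrist");cv2.imwrite("pics/w3.png",a[60:480])
print(s["time_s"],s["eef_pos"],s["wrist_force"],s["finger_gap"])
C=cam("wrist",s);print(proj(C,[0.53364683,0.25435949,.02])-[0,60])
E
```

```text
4.45 [0.53465597 0.25504907 0.03582525] [ 0.47057753 -0.53179899  0.47810582] 0.03198567224736379
[317.96642773 242.30207158]
```

View pics/w3.png

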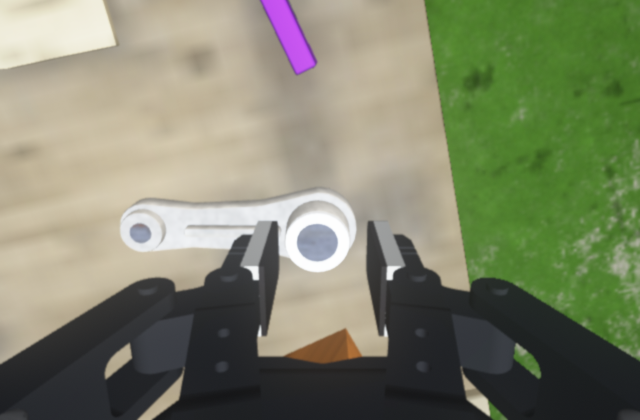

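The picture shows the boss (318,242) centred between the pads, lever square to them.

Call:
carry_out(
  steps="-0.25 0 0 1 0; -0.25 0 0 2 0; -0.25 0 0 2.5 0; -0.6 0 0 2.5 0; -0.6 0 0 2.5 0; -0.6 0 0 2.5 0; -0.6 0 0 2.5 0",
  newtons=50,
)

```text
time_s: 5.2
eef_pos: [0.5335, 0.2546, 0.0321]
tcp_rot: [[-0.974, 0.228, 0.0], [0.228, 0.974, -0.0], [-0.0, -0.0, -1.0]]
wrist_force: [-0.7, -1.2, 5.4]
finger_gap: 0.0217
grasp_force: 49.5
```

Call:
carry_out(
  steps="-0.6 0 0 0 0; -0.6 0 0 -10 0; -0.6 0 0 -30 0; -0.6 0 0 -60 0; -0.6 0 0 -90 0; -0.6 0 0 -90 0; -0.6 0 0 -90 0",
)

```text
time_s: 5.9
eef_pos: [0.5337, 0.255, 0.1224]
tcp_rot: [[-0.974, 0.228, 0.001], [0.228, 0.974, 0.001], [-0.001, 0.001, -1.0]]
wrist_force: [-0.4, -0.3, -0.9]
finger_gap: 0.0218
grasp_force: 49.2
```

```bash
python3 - <<'E'
from h import *
s=read_state();a=camera("wrist");b=camera("side")
C=cam("side");q=proj(C,s["eef_pos"]).astype(int);print(s["eef_pos"],s["wrist_force"],q)
b=cv2.resize(b[max(q[1]-70,0):q[1]+50,q[0]-70:q[0]+70],(490,420),interpolation=2)
cv2.imwrite("pics/w4.png",np.hstack([a[180:480,170:470],cv2.resize(b,(350,300))]))
E
```

```text
[0.53374034 0.25497462 0.12241694] [-0.3620127  -0.25780633 -0.86532834] [240 299]
```

View pics/w4.png

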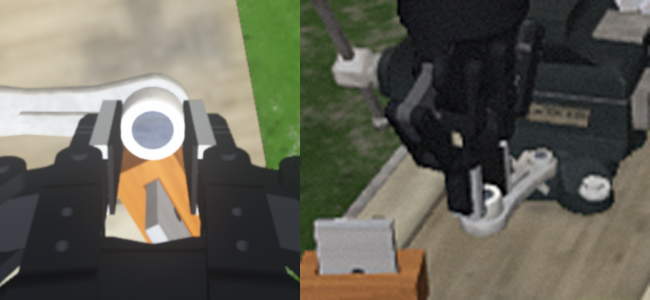

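The lever is held level by the boss. I'm computing the placing waypoints.

```bash
cat >> h.py <<'E'
def nest():
    x,y,th=np.load("nest.npy");yv=np.array([np.cos(th),np.sin(th),0]);u=np.array([yv[1],-yv[0],0]);Z=np.array([0,0,1.])
    return np.array([x,y,.05]),np.array([u*.8660254+Z*.5,yv,-u*.5+Z*.8660254]).T
def N(*l):
    o,R=nest();return o+R@np.array(l)/1e3
E
python3 - <<'E'
from h import *
s=read_state();up=np.array([0,0,.0151])
for n,g in dict(A=(6.5,30.5,80)).items(): print(n,N(*g)+up,np.round(totool(s,N(*g)+up),1))
R=np.array(s["tcp_rot"]);th=np.load("nest.npy")[2]
print("spin",np.arctan2(R[1,1],R[0,1])-th, s["joints"])
E
```

```text
A [ 0.61969407 -0.1782056   0.13763203] [-183.4 -401.5  -16.9]
spin 2.007664999099015 [ 3.27863750e-01  3.97352294e-01  1.66291930e+00  1.00220959e-04
  1.08362462e+00 -1.01315741e+00]
```

Call:
carry_out(
  steps="-0.6 0 0 -40 0; -0.6 0 0 -85 0; -0.6 -10 -20 -130 0.1; -0.6 -183.4 -401.5 -135 2.008; -0.6 -183.4 -401.5 -135 2.008; -0.6 -183.4 -401.5 -135 2.008; -0.6 -183.4 -401.5 -135 2.008; -0.6 -183.4 -401.5 -135 2.008; -0.6 -183.4 -401.5 -135 2.008; -0.6 -183.4 -401.5 -135 2.008; -0.6 -183.4 -401.5 -135 2.008; -0.6 -183.4 -401.5 -135 2.008; -0.6 -183.4 -401.5 -135 2.008; -0.6 -183.4 -401.5 -135 2.008; -0.6 -183.4 -401.5 -135 2.008; -0.6 -183.4 -401.5 -135 2.008; -0.6 -183.4 -401.5 -100 2.008; -0.6 -183.4 -401.5 -70 2.008; -0.6 -183.4 -401.5 -70 2.008; -0.6 -183.4 -401.5 -70 2.008",
)

```text
time_s: 8.0
eef_pos: [0.6202, -0.1778, 0.1906]
tcp_rot: [[0.619, 0.786, -0.003], [0.786, -0.619, 0.001], [-0.001, -0.003, -1.0]]
wrist_force: [0.5, 0.4, -1.1]
finger_gap: 0.0218
grasp_force: 49.4
```

```bash
python3 - <<'E'
from h import *
import pickle
s=read_state();a=camera("wrist");cv2.imwrite("pics/w5.png",a);pickle.dump(s,open("w5.p","wb"))
C=cam("wrist",s);R=np.array(s["tcp_rot"]);e=np.array(s["eef_pos"])
print(s["time_s"],e,R.round(3).tolist(),s["finger_gap"],s["wrist_force"])
for n,l in dict(big=(0,0,12.1),small=(0,-66,19.1)).items():
    q=proj(C,e+R@np.array(l)/1e3);print(n,q)
    x,y=q.astype(int);b=a[y-25:y+25,x-25:x+25];hsv=cv2.cvtColor(b,cv2.COLOR_BGR2HSV);g=cv2.cvtColor(b,cv2.COLOR_BGR2GRAY)
    m=((g<170)).astype(np.uint8)
    k,lab,st,ce=cv2.connectedComponentsWithStats(m)
    for i in range(1,k):
        if st[i,4]>40: print(st[i],ce[i]+[x-25,y-25],b[lab==i].mean(0))
E
```

```text
8.0 [ 0.62019887 -0.1778237   0.19057326] [[0.619, 0.786, -0.003], [0.786, -0.619, 0.001], [-0.001, -0.003, -1.0]] 0.02180360429605767 [ 0.50448381  0.37117031 -1.07556979]
big [320.15860091 314.83983567]
[   7    3   41   37 1191] [322.1729639  309.67086482] [166.29219144 146.86733837 138.91099916]
small [140.24504593 306.25375146]
[ 37   0  13  29 103] [160.68932039 289.01941748] [129.98058252 133.66990291 135.25242718]
[ 17   9  21  19 327] [141.80428135 298.94495413] [158.35168196 142.80122324 138.40978593]
[  0  17  50  33 503] [137.47117296 320.22664016] [136.88667992 154.41153082 162.67594433]
```

Call:
carry_out(
  steps="-0.6 0 0 0 0; -0.6 0 0 0 0; -0.6 0 0 0 0",
)

```text
time_s: 8.35
eef_pos: [0.6211, -0.1782, 0.193]
tcp_rot: [[0.619, 0.786, 0.002], [0.786, -0.619, -0.001], [0.001, 0.002, -1.0]]
wrist_force: [-0.8, 0.8, -0.8]
finger_gap: 0.0219
grasp_force: 49.4
```

```bash
python3 - <<'E'
from h import *
s=read_state();up=np.array([0,0,.0151])
print(s["eef_pos"],s["tcp_rot"])
for n,g in dict(A=(6.5,30.5,80),B0=(6.5,30.5,35),B=(6.5,30.5,23),C1=(5,30.5,21.5),C2=(3,30.5,20),C=(.5,30.5,18.5)).items(): print(n,np.round(totool(s,N(*g)+up),1))
E
```

```text
[ 0.62112616 -0.17816579  0.19300928] [[ 6.18587550e-01  7.85713370e-01  1.98580566e-03]
 [ 7.85715684e-01 -6.18587204e-01 -8.57459976e-04]
 [ 5.54676203e-04  2.09069272e-03 -9.99997661e-01]]
A [-0.9 -1.2 55.4]
B0 [-23.5  -1.3  94.3]
B [-29.5  -1.3 104.7]
C1 [-28.9  -1.3 106.8]
C2 [-27.9  -1.3 109.1]
C [-26.5  -1.3 111.6]
```

Call:
carry_out(
  steps="-0.6 -1 -1 28 0; -0.6 -1 -1 55 0; -0.6 -1 -1 55 0; -0.6 -1 -1 55 0; -0.6 -1 -1 55 0; -0.6 -1 -1 55 0; -0.6 -1 -1 55 0",
)

```text
time_s: 9.05
eef_pos: [0.6199, -0.1784, 0.1381]
tcp_rot: [[0.619, 0.786, 0.002], [0.786, -0.619, -0.001], [0.001, 0.002, -1.0]]
wrist_force: [-0.5, 0.9, -0.1]
finger_gap: 0.0219
grasp_force: 49.4
```

```bash
python3 - <<'E'
from h import *
s=read_state();up=np.array([0,0,.0151])
print(s["eef_pos"],s["tcp_rot"])
for n,g in dict(A=(6.5,30.5,80),B0=(6.5,30.5,35),B=(6.5,30.5,23),C1=(5,30.5,21.5),C2=(3,30.5,20),C=(.5,30.5,18.5)).items(): print(n,np.round(totool(s,N(*g)+up),1))
E
```

```text
[ 0.61990431 -0.17844419  0.13812391] [[ 6.18623623e-01  7.85684401e-01  2.19898231e-03]
 [ 7.85687259e-01 -6.18623119e-01 -9.84163648e-04]
 [ 5.87099269e-04  2.33653926e-03 -9.99997098e-01]]
A [ 0.1 -0.3  0.5]
B0 [-22.5  -0.4  39.4]
B [-28.5  -0.4  49.8]
C1 [-27.9  -0.4  51.9]
C2 [-26.9  -0.4  54.2]
C [-25.5  -0.4  56.7]
```

Call:
carry_out(
  steps="-0.6 -6 0 10 0; -0.6 -12 0 20 0; -0.6 -17 0 30 0; -0.6 -22.5 0 39.4 0; -0.6 -25.5 0 44 0; -0.6 -27 0 47 0; -0.6 -28 0 49 0; -0.6 -28 0 49 0; -0.6 -28 0 49 0",
)

```text
time_s: 9.95
eef_pos: [0.6023, -0.2002, 0.0882]
tcp_rot: [[0.619, 0.786, 0.001], [0.786, -0.619, -0.0], [0.0, 0.001, -1.0]]
wrist_force: [0.0, -0.4, -0.6]
finger_gap: 0.0216
grasp_force: 49.4
```

Call:
carry_out(
  steps="-0.6 0 0 1.5 0; -0.6 0 0 3 0; -0.6 0.5 0 4 0; -0.6 1 0 5 0; -0.6 1 0 5 0",
  newtons=22,
)

```text
time_s: 10.45
eef_pos: [0.6028, -0.1995, 0.0839]
tcp_rot: [[0.618, 0.786, 0.001], [0.786, -0.618, -0.001], [-0.0, 0.001, -1.0]]
wrist_force: [-1.2, -0.4, 5.8]
finger_gap: 0.0218
grasp_force: 51.0
```

Call:
carry_out(
  steps="-0.6 0.6 0 1 0; -0.6 1 0 2 0; -0.6 1.5 0 3 0; -0.6 1.5 0 3 0",
  newtons=20,
)

```text
time_s: 10.85
eef_pos: [0.6037, -0.1987, 0.0828]
tcp_rot: [[0.618, 0.786, 0.001], [0.786, -0.618, -0.002], [-0.001, 0.002, -1.0]]
wrist_force: [-4.0, 0.4, 15.0]
finger_gap: 0.0219
grasp_force: 53.6
```

```bash
python3 - <<'E'
from h import *
s=read_state();O,R=nest();e=np.array(s["eef_pos"])
print(s["wrist_force"],s["wrist_torque"],s["grasp_force"],s["finger_gap"],"G nest",R.T@(e-[0,0,.0151]-O)*1e3)
a=camera("wrist");cv2.imwrite("pics/w6.png",a)
C=cam("wrist",s);T=np.array(s["tcp_rot"])
q=proj(C,e+T@np.array([0,-.066,.0191]));print("small hole if level",q,"if seated",proj(C,N(0,-35.5,13)),"big level",proj(C,e+T@np.array([0,0,.0121])),"seated",proj(C,N(0,30.5,20)))
b=a[200:420,80:420];hsv=cv2.cvtColor(b,cv2.COLOR_BGR2HSV)
m=cv2.inRange(hsv,(105,25,90),(135,90,200))
k,lab,st,ce=cv2.connectedComponentsWithStats(m)
for i in range(1,k):
    if st[i,4]>60: print(st[i],ce[i]+[80,200])
E
```

```text
[-3.9527119   0.36286857 15.04869041] [0.11980042 0.91391979 0.22798745] 53.57149075716734 0.021882889399941957 G nest [ 1.60169173 30.65651005 19.47961046]
small hole if level [140.24113215 306.25282833] if seated [142.72020096 307.99952468] big level [320.15596179 314.83857332] seated [319.65512817 306.35834715]
[166  11  18  18 246] [254.36585366 219.47560976]
[ 222   90   42   39 1301] [322.38508839 308.86856264]
[ 50  97  22  17 295] [140.56610169 304.47118644]
```

Call:
carry_out(
  steps="-0.5 0 0 0 0; -0.48 0 0 0 0; -0.48 0.5 0 0.5 0; -0.47 1 0 1 0; -0.46 1 0 1 0; -0.46 1 0 1 0",
  newtons=20,
)

```text
time_s: 11.5
eef_pos: [0.6046, -0.1982, 0.082]
tcp_rot: [[0.618, 0.786, 0.002], [0.786, -0.618, -0.002], [-0.001, 0.003, -1.0]]
wrist_force: [-3.8, -1.5, 15.2]
finger_gap: 0.0232
grasp_force: 33.1
```

```bash
cat > look.py <<'E'
from h import *
s=read_state();O,R=nest();e=np.array(s["eef_pos"])
print(s["wrist_force"],s["grasp_force"],s["finger_gap"],"G nest",R.T@(e-[0,0,.0151]-O)*1e3)
a=camera("wrist");cv2.imwrite("pics/w7.png",a)
C=cam("wrist",s);P=[N(0,-35.5,13),N(0,30.5,20)]
for n,p in zip(("small","big"),P):
    q=proj(C,p);x,y=q.astype(int);print(n,"seated",q)
    x0,y0=max(x-45,0),max(y-45,0);hsv=cv2.cvtColor(a[y0:y+45,x0:x+45],cv2.COLOR_BGR2HSV)
    k,lab,st,ce=cv2.connectedComponentsWithStats(cv2.inRange(hsv,(105,25,90),(135,90,200)))
    for i in range(1,k):
        if st[i,4]>60: print(st[i],ce[i]+[x0,y0])
E
python3 look.py
```

```text
[-3.7782678  -1.47974481 15.19630512] 33.14005876891315 0.023190194223915467 G nest [ 0.34813839 30.96785665 19.29457582]
small seated [141.20893119 311.46660133]
[ 33  34  22  17 300] [139.68 307.86]
big seated [318.74123438 309.88565552]
[  29   26   42   40 1317] [322.41685649 309.54897494]
```

Call:
carry_out(
  steps="-0.45 0 0 0 0; -0.44 0 0 0.3 0; -0.43 0 0 0.6 0; -0.42 0 0 1 0; -0.41 0 0 1 0; -0.4 0 0 1 0; -0.4 0 0 1 0",
)

```text
time_s: 12.25
eef_pos: [0.6052, -0.1981, 0.0814]
tcp_rot: [[0.618, 0.786, 0.004], [0.786, -0.618, -0.002], [0.001, 0.004, -1.0]]
wrist_force: [-2.9, 0.2, 16.2]
finger_gap: 0.0256
grasp_force: 11.8
```

```bash
python3 look.py
```

```text
[-2.91942954  0.24414837 16.24253419] 11.765672732144594 0.025615443107708642 G nest [-0.32811637 31.4334043  18.98739433]
small seated [139.29686966 313.5729478 ]
[ 34  35  22  17 302] [138.45364238 310.74503311]
big seated [317.38127213 311.80228304]
[  28   24   42   40 1324] [320.71752266 309.4418429 ]
```

Call:
carry_out(
  steps="-0.35 0 0 -1 0; -0.25 0 0 -2 0; -0.15 1 0 -4 0; -0.1 5 0 -15 0; -0.1 15 0 -30 0; -0.1 30 0 -70 0; 0.2 30 0 -110 0; 0.2 30 0 -130 0; 0.2 30 0 -130 0; 0.2 30 0 -130 0; 0.2 30 0 -130 0",
)

```text
time_s: 13.4
eef_pos: [0.6215, -0.1734, 0.206]
tcp_rot: [[0.619, 0.786, -0.003], [0.786, -0.619, 0.001], [-0.001, -0.004, -1.0]]
wrist_force: [-0.1, 0.2, -0.6]
finger_gap: 0.0515
grasp_force: 0.0
```

```bash
sed -i 's/w7/w8/' look.py; python3 look.py
```

```text
[-0.09740933  0.20854497 -0.55545493] 0.0 0.05145959627916191 G nest [ 36.38795094  28.95840835 141.65651955]
small seated [226.29635088 269.99430958]
[37 42 12  9 80] [223.2875 270.2   ]
big seated [324.24378328 268.28583116]
[ 33  33  21  20 345] [322.08115942 265.4057971 ]
```

```bash
python3 - <<'E'
from h import *
a=camera("wrist");b=camera("side")
q=proj(cam("side"),N(0,0,0)).astype(int);s=read_state();w=proj(cam("wrist",s),N(0,0,0)).astype(int);print(q,w)
A=cv2.resize(a[w[1]-70:w[1]+70,w[0]-100:w[0]+100],(800,560),interpolation=2)[:, :]
B=cv2.resize(b[q[1]-40:q[1]+40,q[0]-45:q[0]+45],(300,267),interpolation=2)
cv2.imwrite("pics/w9.png",np.hstack([cv2.resize(A,(500,350),interpolation=3),np.vstack([B,np.zeros((83,300,3),np.uint8)])]))
E
```

```text
[296 223] [280 273]
```

View pics/w9.png

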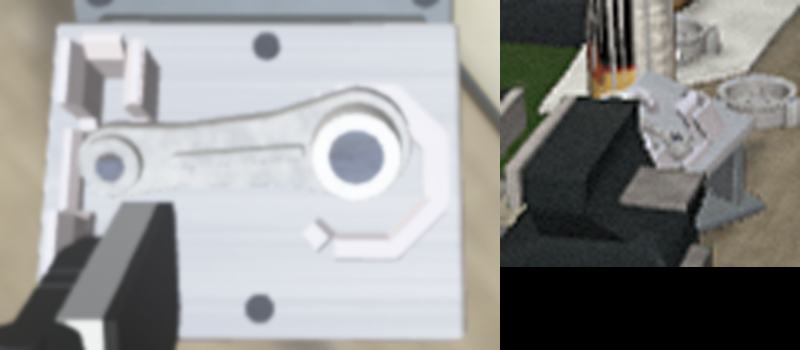

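The picture shows the lever not seated: its big end rides on the downhill pocket wall (top of the crop), with a gap of about 6 mm at the uphill wall. I'll regrip the boss, shift it uphill by about 3 mm and let it drop in.

Call:
carry_out(
  steps="-0.2 -15 0 40 0; -0.2 -28 0 85 0; -0.2 -28 0 110 0; -0.2 -28 0 122 0; -0.2 -28 0 127 0; -0.2 -28 0 130 0; -0.2 -28 0 130 0; -0.2 -28 0 130 0; -0.48 -28 0 130 0; -0.48 -28 0 130 0; -0.48 -28 0 130 0; -0.48 -28 0 130 0",
  newtons=30,
)

```text
time_s: 14.75
eef_pos: [0.6051, -0.1949, 0.081]
tcp_rot: [[0.618, 0.786, 0.0], [0.786, -0.618, 0.001], [0.0, -0.0, -1.0]]
wrist_force: [-4.9, 3.3, 13.9]
finger_gap: 0.0232
grasp_force: 36.5
```

```bash
sed -i 's/w8/w10/' look.py; python3 look.py
```

```text
[-4.90804281  3.29103761 13.88422139] 36.51670431252569 0.02324675436789641 G nest [-2.58710827 29.37405143 19.87536525]
small seated [145.75538853 319.47135121]
[ 32  38  21  17 286] [142.08041958 320.06643357]
big seated [323.36264262 318.41853994]
[  24   18   41   39 1282] [322.11154446 310.0850234 ]
```

Call:
carry_out(
  steps="-0.48 0 0 -3 0; -0.48 -1 0 -6 0; -0.48 -3 1 -6 0; -0.48 -5 1 -5 0; -0.48 -5 1 -4 0; -0.48 -5 1 -3 0; -0.48 -5 1 -3 0; -0.48 -5 1 -3 0",
)

```text
time_s: 15.6
eef_pos: [0.605, -0.1998, 0.0828]
tcp_rot: [[0.619, 0.785, 0.005], [0.785, -0.619, 0.001], [0.004, 0.003, -1.0]]
wrist_force: [2.7, 4.2, 9.9]
finger_gap: 0.0226
grasp_force: 37.9
```

```bash
sed -i 's/w10/w11/' look.py; python3 look.py
```

```text
[2.7050002  4.19123764 9.91186194] 37.87825756240636 0.022639159697579368 G nest [ 1.65012582 32.34851619 19.45789183]
small seated [138.13082776 308.57575255]
[ 38  48  22  17 296] [141.90202703 318.66554054]
big seated [314.8770102  306.40224311]
[  33   29   42   40 1314] [322.29528158 309.33181126]
```

Call:
carry_out(
  steps="-0.48 0 0 -4 0; -0.48 1 -2 -5 0.02; -0.48 1 -2 -5 0.045; -0.48 1 -2 -5 0.045; -0.48 1 -2 -5 0.045",
)

```text
time_s: 16.15
eef_pos: [0.6016, -0.1984, 0.0852]
tcp_rot: [[0.653, 0.757, -0.001], [0.757, -0.653, 0.0], [-0.001, -0.001, -1.0]]
wrist_force: [0.9, 0.1, -0.5]
finger_gap: 0.0229
grasp_force: 34.0
```

```bash
sed -i 's/w11/w12/' look.py; python3 look.py
```

```text
[ 0.901402    0.07220873 -0.47421885] 33.98094429401681 0.022854006798525846 G nest [ 3.73337545 28.80429426 21.08763153]
small seated [151.65930492 309.68375451]
[ 27  47  21  16 281] [143.21708185 318.11032028]
big seated [324.7403561  300.67488182]
[  23   36   41   39 1281] [322.14519906 310.02498048]
```

```bash
python3 - <<'E'
from h import *
import pickle
s=read_state();C=cam("wrist",s);e=np.array(s["eef_pos"]);T=np.array(s["tcp_rot"])
for ph in(0,10,20,30):
    c,sn=np.cos(np.radians(ph)),np.sin(np.radians(ph))
    f=lambda d,y,h:np.round(proj(C,e+T@np.array([2+d*c+h*sn,y,15.1-(h*c-d*sn)])/1e3),1)
    print(ph,"boss",f(0,0,3),"flange",f(15,0,-8),"flangebot",f(15,0,-17),"small",f(0,-66,-4))
for n in("w5","w7","w12"):
    a=cv2.imread(f"pics/{n}.png");g=cv2.cvtColor(a,cv2.COLOR_BGR2GRAY)
    print(n,g[225:300,318:327].mean(1).astype(int).tolist())
E
```

```text
0 boss [320.3 309.7] flange [320.4 258.8] flangebot [320.5 251.2] small [139.8 301.3]
10 boss [320.3 308.3] flange [320.4 260.7] flangebot [320.5 257.1] small [139.9 303.1]
20 boss [320.3 306.8] flange [320.4 263.9] flangebot [320.5 264.1] small [139.9 305. ]
30 boss [320.3 305.3] flange [320.5 268.2] flangebot [320.5 272. ] small [139.8 307. ]
w5 [224, 223, 223, 222, 222, 221, 219, 218, 220, 221, 225, 231, 237, 241, 242, 242, 242, 242, 242, 242, 242, 241, 235, 215, 195, 205, 214, 198, 167, 151, 155, 162, 172, 187, 208, 224, 229, 230, 231, 231, 226, 202, 171, 163, 167, 169, 171, 172, 174, 176, 179, 184, 193, 208, 221, 237, 248, 251, 252, 252, 251, 251, 251, 251, 250, 235, 184, 155, 152, 153, 153, 151, 149, 146, 144]
w7 [217, 216, 216, 217, 219, 220, 219, 218, 218, 218, 218, 218, 218, 218, 217, 216, 215, 214, 214, 215, 216, 216, 218, 219, 220, 223, 230, 236, 239, 239, 238, 226, 185, 143, 141, 160, 190, 216, 226, 228, 228, 227, 222, 196, 157, 143, 146, 149, 152, 157, 164, 180, 203, 227, 243, 250, 251, 250, 250, 250, 250, 250, 250, 242, 209, 165, 151, 150, 150, 149, 148, 146, 143, 142, 141]
w12 [218, 218, 218, 218, 218, 217, 217, 215, 214, 213, 214, 214, 215, 217, 218, 219, 222, 229, 235, 238, 239, 239, 239, 239, 239, 239, 240, 240, 238, 230, 196, 149, 140, 150, 163, 185, 211, 225, 228, 228, 227, 224, 206, 172, 151, 151, 154, 156, 159, 161, 166, 172, 184, 203, 220, 239, 249, 251, 251, 250, 250, 250, 250, 250, 246, 223, 171, 150, 149, 149, 148, 147, 145, 142, 140]
```

```bash
python3 - <<'E'
from h import *
import pickle
O,R=nest()
def blob(a,q,r=14,th=130):
    x,y=int(q[0]),int(q[1]);g=cv2.cvtColor(a[y-r:y+r,x-r:x+r],cv2.COLOR_BGR2GRAY)
    k,l,st,ce=cv2.connectedComponentsWithStats((g<th).astype(np.uint8))
    return [(st[i,4],np.round(ce[i]+[x-r,y-r],1)) for i in range(1,k) if st[i,4]>8]
def face(C,px):
    c,d=ray(C,px);t=((O-c)@R[:,2])/(d@R[:,2]);return R.T@(c+d*t-O)*1e3
s1=pickle.load(open("w1.p","rb"));C1=cam("wrist",s1);a1=cv2.imread("pics/w1.png")
s=read_state();C=cam("wrist",s);a=cv2.imread("pics/w12.png")
for p in[(367,143),(339,483)]:
    q=(np.array(p)+.5)/4-.5+[250,105];b=max(blob(a1,q,7),key=lambda t:t[0]);f=face(C1,b[1])
    q2=proj(C,N(*f));print(b,f,q2,blob(a,q2,20,130) if q2[1]<455 else 0)
E
```

```text
(np.int32(56), array([341.1, 140.5])) [-3.85580839e+01  2.90596660e+00 -2.96913064e-14] [258.01049385 217.8527067 ] [(np.int32(159), array([257.5, 201.3])), (np.int32(245), array([257.9, 219. ]))]
(np.int32(58), array([334.3, 225.4])) [3.58026364e+01 2.77386206e+00 1.61755667e-14] [257.71472777 401.7757581 ] [(np.int32(1517), array([255.5, 400.3]))]
```

```bash
python3 - <<'E'
from h import *
import pickle
s1=pickle.load(open("w1.p","rb"));C1=cam("wrist",s1)
for l in[(-24,26,8.5),(24,26,8.5),(-24,30.5,8.5),(24,30.5,8.5),(24,30.5,0)]: print(l,(proj(C1,N(*l))-[250,105]+.5)*4-.5)
g=cv2.cvtColor(cv2.imread("pics/w1.png"),cv2.COLOR_BGR2GRAY)
for x in(370,374,377): print(x,"down",g[148:170,x].tolist(),"up",g[198:218,x].tolist())
E
```

```text
(-24, 26, 8.5) [477.53678182 200.27823552]
(24, 26, 8.5) [464.31623048 424.68527251]
(-24, 30.5, 8.5) [499.5003882 202.4066555]
(24, 30.5, 8.5) [487.10012352 426.81771856]
(24, 30.5, 0) [480.35276884 439.45412897]
370 down [214, 214, 214, 212, 211, 216, 229, 236, 237, 238, 238, 238, 238, 237, 235, 225, 192, 170, 181, 201, 211, 215] up [220, 219, 220, 219, 214, 206, 208, 228, 236, 238, 238, 235, 216, 179, 168, 183, 207, 218, 219, 220]
374 down [216, 215, 214, 213, 212, 213, 224, 233, 237, 238, 238, 238, 238, 238, 237, 232, 208, 172, 171, 192, 208, 214] up [221, 220, 220, 219, 217, 208, 203, 222, 235, 238, 238, 236, 225, 193, 168, 173, 197, 216, 220, 221]
377 down [215, 215, 215, 214, 212, 213, 220, 231, 236, 238, 238, 238, 237, 238, 238, 235, 216, 178, 167, 187, 207, 213] up [222, 220, 219, 219, 218, 211, 204, 216, 231, 237, 237, 236, 230, 204, 171, 168, 190, 213, 219, 221]
```

```bash
cat > fit.py <<'E'
from h import *
import sys
s=read_state();a=camera("wrist");C=cam("wrist",s);e=np.array(s["eef_pos"]);T=np.array(s["tcp_rot"])
lift=float(sys.argv[1]) 
tb,ts=N(5.2,30.5,23.9+lift),N(2.85,-35.5,17.3+lift)
o=[]
for guess,dz in((( 322,310),.0121),((142,312),.0185)):
    x0,y0=guess[0]-40,guess[1]-32
    k,lab,st,ce=cv2.connectedComponentsWithStats(cv2.inRange(cv2.cvtColor(a[y0:y0+64,x0:x0+80],cv2.COLOR_BGR2HSV),(105,25,90),(135,90,200)))
    i=1+np.argmax(st[1:,4]);o.append(onplane(C,ce[i]+[x0,y0],e[2]-dz));print(st[i],ce[i]+[x0,y0])
d=T.T@(tb-o[0])*1e3;d2=T.T@(ts-o[1])*1e3
print("force",s["wrist_force"],"big needs",d.round(1),"small needs",d2.round(1),"dist",np.linalg.norm(o[0]-o[1]))
v=o[0]-o[1];w=tb-ts;print("spin needed",np.arctan2(v[1],v[0])-np.arctan2(w[1],w[0]))
E
python3 - <<'E'
import numpy as np
p=np.load("nest.npy");th=p[2];u=np.array([np.sin(th),-np.cos(th)]);p[:2]-=.0011*u;np.save("nest.npy",p)
E
python3 fit.py 6
```

```text
[  20   13   41   39 1281] [322.13348946 310.01405152]
[ 31  31  21  16 280] [143.16071429 318.09285714]
force [ 0.62510373 -0.20625586 -0.42531112] big needs [ 2.4  0.8 -5.3] small needs [ 4.5  0.8 -4.8] dist 0.06651697231682306
spin needed 0.03134404031822868
```

Call:
carry_out(
  steps="-0.48 1 0.8 -5.3 0; -0.48 2.4 0.8 -5.3 0.031; -0.48 2.4 0.8 -5.3 0.031; -0.48 2.4 0.8 -5.3 0.031; -0.48 2.4 0.8 -5.3 0.031; -0.48 2.4 0.8 -5.3 0.031",
)

```text
time_s: 16.85
eef_pos: [0.6041, -0.1971, 0.0911]
tcp_rot: [[0.676, 0.737, -0.0], [0.737, -0.676, -0.0], [-0.0, -0.0, -1.0]]
wrist_force: [0.2, -0.3, -0.3]
finger_gap: 0.0226
grasp_force: 34.0
```

```bash
python3 fit.py 6; python3 fit.py 0.5
```

```text
[  20   13   41   39 1276] [322.15673981 309.98275862]
[ 31  31  21  16 281] [143.1886121  318.06761566]
force [ 0.21639999 -0.29913554 -0.30749578] big needs [-0.2 -0.2  0.5] small needs [-0.2 -0.   1. ] dist 0.0664865000587743
spin needed 0.00029473382180167373
[  20   13   41   39 1278] [322.15336463 309.98200313]
[ 31  31  21  16 280] [143.18571429 318.09285714]
force [ 0.66867401  0.0824965  -0.59165551] big needs [-3.  -0.   5.2] small needs [-2.9  0.2  5.7] dist 0.06648762764978913
spin needed 0.00036701163650054713
```

Call:
carry_out(
  steps="-0.48 -1 0 2 0; -0.48 -2 0 3.5 0; -0.48 -3 0 5.2 0; -0.48 -3 0 5.2 0; -0.48 -3 0 5.2 0",
)

```text
time_s: 17.45
eef_pos: [0.6021, -0.1993, 0.0858]
tcp_rot: [[0.677, 0.736, -0.0], [0.736, -0.677, 0.0], [-0.0, -0.0, -1.0]]
wrist_force: [0.3, 0.3, -0.9]
finger_gap: 0.0229
grasp_force: 34.0
```

```bash
python3 fit.py 0.5
```

```text
[  20   13   42   39 1280] [322.178125  310.0203125]
[ 31  31  21  16 279] [143.23297491 318.10752688]
force [ 0.34297229  0.33177075 -0.94531437] big needs [ 0.1 -0.  -0.1] small needs [0.1 0.1 0.4] dist 0.06648054316455146
spin needed 1.8211416223379295e-05
```

Call:
carry_out(
  steps="-0.48 -0.5 0 1 0; -0.48 -0.5 0 2 0; -0.45 -0.5 0 2 0; -0.42 -0.5 0 2 0; -0.38 -0.5 0 2 0; -0.3 -0.5 0 2 0; -0.2 -0.5 0 0 0; -0.2 -0.5 0 0 0; -0.1 4 0 -15 0; -0.1 15 0 -30 0; -0.1 30 0 -70 0; 0.2 30 0 -110 0; 0.2 30 0 -130 0; 0.2 30 0 -130 0; 0.2 30 0 -130 0; 0.2 30 0 -130 0",
)

```text
time_s: 19.1
eef_pos: [0.6214, -0.1769, 0.214]
tcp_rot: [[0.677, 0.736, -0.003], [0.736, -0.677, 0.001], [-0.001, -0.003, -1.0]]
wrist_force: [-0.4, -0.0, 0.1]
finger_gap: 0.0514
grasp_force: 0.0
```

```bash
cat > prof.py <<'E'
import sys
from h import *
s=read_state();a=camera("wrist");cv2.imwrite(f"pics/{sys.argv[1]}.png",a)
C=cam("wrist",s);print(s["eef_pos"],s["wrist_force"])
for n,l in(("small",(0,-35.5,13)),("big",(0,30.5,20))):
    q=proj(C,N(*l));x,y=q.astype(int);x0,y0=x-20,y-20
    k,lab,st,ce=cv2.connectedComponentsWithStats(cv2.inRange(cv2.cvtColor(a[y0:y+20,x0:x+20],cv2.COLOR_BGR2HSV),(105,25,90),(135,90,200)))
    i=1+np.argmax(st[1:,4]);p=ce[i]+[x0,y0]
    c,d=ray(C,p);O,R=nest();t=((N(*l)-c)@R[:,2])/(d@R[:,2]);print(n,"seated px",q.round(1),"seen",p.round(1),"nest at seated height",(R.T@(c+t*d-O)*1e3).round(1))
# predicted rows down the middle of the big end for seated lever
for l in((-24,30.5,8.5),(-17,30.5,5.5),(-15,30.5,0),(-15,30.5,9),(-12.5,30.5,9),(-12.5,30.5,20),(12.5,30.5,20),(15,30.5,9),(15,30.5,0),(17,30.5,5.5),(24,30.5,8.5)): print(l,proj(C,N(*l)).round(1))
x=int(round(p[0]));g=cv2.cvtColor(a,cv2.COLOR_BGR2GRAY);y=int(p[1])
print(y-50,g[y-50:y+50,x-1:x+2].mean(1).astype(int).tolist())
E
python3 prof.py w13
```

```text
[ 0.62143948 -0.17691389  0.21402327] [-0.40330082 -0.00938628  0.11094831]
small seated px [229.4 267.3] seen [228.4 268.2] nest at seated height [  0.5 -36.2  13. ]
big seated px [324.  258.6] seen [324.1 261.4] nest at seated height [ 1.9 30.4 20. ]
(-24, 30.5, 8.5) [322.4 228.7]
(-17, 30.5, 5.5) [323.2 239.2]
(-15, 30.5, 0) [323.7 243.6]
(-15, 30.5, 9) [323.2 240.8]
(-12.5, 30.5, 9) [323.4 244.2]
(-12.5, 30.5, 20) [322.8 240.6]
(12.5, 30.5, 20) [325.2 277. ]
(15, 30.5, 9) [326. 283.]
(15, 30.5, 0) [326.4 284.7]
(17, 30.5, 5.5) [326.4 286.5]
(24, 30.5, 8.5) [326.9 296.2]
211 [221, 222, 224, 224, 223, 223, 224, 225, 224, 224, 223, 223, 222, 220, 220, 220, 222, 225, 232, 238, 242, 243, 243, 240, 228, 193, 196, 222, 230, 227, 203, 165, 169, 213, 243, 251, 252, 252, 251, 240, 198, 162, 154, 152, 148, 147, 147, 147, 146, 144, 144, 145, 147, 149, 150, 150, 150, 152, 155, 156, 163, 201, 239, 251, 252, 252, 251, 243, 226, 225, 228, 228, 228, 227, 226, 223, 215, 202, 204, 225, 239, 242, 243, 243, 242, 236, 219, 210, 222, 227, 228, 228, 229, 229, 227, 226, 228, 229, 229, 229]
```

```bash
python3 - <<'E'
from h import *
s=read_state();C=cam("wrist",s)
z=N(1,30.5,23)[2];p=onplane(C,(324.1,261.4),z);O,R=nest()
print(z,p,R.T@(p-O)*1e3,totool(s,p+[0,0,.019]))
E
```

```text
0.0704185842 [ 0.60471845 -0.19710831  0.07041858] [ 2.28086049 30.42027145 22.2604947 ] [-26.02545248   1.80657552 124.46751538]
```

Call:
carry_out(
  steps="-1 -9 1.8 40 0; -1 -9 1.8 80 0; -1 -9 1.8 100 0; -1 -9 1.8 110 0; -1 -9 1.8 114 0; -1 -9 1.8 116 0; -1 -9 1.8 118 0; -1 -9 1.8 120 0; -1 -9 1.8 120 0",
  newtons=40,
)

```text
time_s: 20.05
eef_pos: [0.618, -0.1851, 0.0965]
tcp_rot: [[0.676, 0.737, 0.001], [0.737, -0.676, -0.001], [0.0, 0.001, -1.0]]
wrist_force: [-0.8, 0.1, -0.3]
finger_gap: -0.0
grasp_force: 0.0
```

Call:
carry_out(
  steps="-1 0 0 1 0; -1 0 0 2 0; -1 0 0 3 0; -1 0 0 4 0; -1 0 0 5 0; -1 0 0 5 0",
)

```text
time_s: 20.65
eef_pos: [0.6176, -0.185, 0.0907]
tcp_rot: [[0.677, 0.736, -0.0], [0.736, -0.677, 0.0], [-0.0, -0.0, -1.0]]
wrist_force: [0.1, -1.4, -0.3]
finger_gap: 0.0002
grasp_force: 0.0
```

Call:
carry_out(
  steps="-1 0 0 1 0; -1 0 0 2 0; -1 0 0 3 0; -1 0 0 4 0; -1 0 0 4 0",
)

```text
time_s: 21.15
eef_pos: [0.6185, -0.1851, 0.0874]
tcp_rot: [[0.677, 0.736, 0.002], [0.736, -0.677, -0.0], [0.001, 0.002, -1.0]]
wrist_force: [2.1, 0.8, 1.5]
finger_gap: -0.0003
grasp_force: 1.2
```

Call:
carry_out(
  steps="-1 0 0 1 0; -1 0 0 2 0; -1 0 0 3 0; -1 0 0 4 0; -1 0 0 4 0",
)

```text
time_s: 21.65
eef_pos: [0.6164, -0.1849, 0.0822]
tcp_rot: [[0.676, 0.737, -0.003], [0.737, -0.676, 0.0], [-0.002, -0.002, -1.0]]
wrist_force: [0.0, -1.3, -0.2]
finger_gap: 0.0
grasp_force: 0.0
```

Call:
carry_out(
  steps="-1 1 0 -10 0; -1 9 0 -50 0; -1 9 0 -100 0; 0.2 9 0 -130 0; 0.2 9 0 -130 0; 0.2 9 0 -130 0; 0.2 9 0 -130 0; 0.2 9 0 -130 0",
)

```text
time_s: 22.45
eef_pos: [0.6227, -0.1781, 0.2109]
tcp_rot: [[0.677, 0.736, -0.004], [0.736, -0.677, 0.001], [-0.002, -0.004, -1.0]]
wrist_force: [-0.2, 0.5, 0.4]
finger_gap: 0.0514
grasp_force: 0.0
```

```bash
python3 prof.py w14
```

```text
[ 0.6226901  -0.17809161  0.21087692] [-0.24628928  0.46773978  0.370177  ]
small seated px [226.1 268.8] seen [226.8 269.4] nest at seated height [  0.5 -35.   13. ]
big seated px [321.6 260. ] seen [322.3 259.1] nest at seated height [-0.6 31.  20. ]
(-24, 30.5, 8.5) [320.1 229.7]
(-17, 30.5, 5.5) [320.9 240.3]
(-15, 30.5, 0) [321.4 244.8]
(-15, 30.5, 9) [320.9 241.9]
(-12.5, 30.5, 9) [321.1 245.4]
(-12.5, 30.5, 20) [320.4 241.8]
(12.5, 30.5, 20) [322.8 278.7]
(15, 30.5, 9) [323.7 284.7]
(15, 30.5, 0) [324.2 286.3]
(17, 30.5, 5.5) [324.1 288.2]
(24, 30.5, 8.5) [324.6 298. ]
209 [218, 220, 220, 221, 222, 224, 224, 223, 223, 224, 225, 224, 224, 224, 223, 222, 221, 220, 220, 222, 225, 232, 238, 242, 243, 243, 243, 243, 243, 242, 242, 239, 227, 226, 244, 251, 252, 252, 250, 234, 184, 157, 153, 150, 147, 146, 147, 146, 145, 144, 144, 145, 148, 149, 150, 150, 151, 153, 155, 156, 179, 231, 249, 252, 252, 252, 249, 234, 206, 188, 194, 213, 226, 225, 210, 195, 207, 222, 224, 221, 211, 202, 208, 230, 241, 243, 243, 243, 241, 233, 215, 211, 223, 228, 228, 228, 229, 228, 227, 226]
```

The lever is now seated: both boss tops match the seated prediction within 1 mm. Next is the keeper.

Call:
carry_out(
  steps="0 10 0 -50 0; 0 313 -284 -60 0.597; 0 313 -284 -60 0.597; 0 313 -284 -60 0.597; 0 313 -284 -60 0.597; 0 313 -284 -60 0.597; 0 313 -284 -60 0.597; 0 313 -284 -60 0.597; 0 313 -284 -60 0.597; 0 313 -284 -60 0.597; 0 313 -284 -60 0.597; 0 313 -284 -60 0.597; 0 313 -284 -20 0.597; 0 313 -284 10 0.597; 0 313 -284 10 0.597; 0 313 -284 10 0.597; 0 313 -284 10 0.597",
)

```text
time_s: 24.2
eef_pos: [0.6278, 0.2436, 0.2049]
tcp_rot: [[0.974, 0.228, 0.003], [0.228, -0.974, 0.001], [0.003, 0.0, -1.0]]
wrist_force: [0.4, 0.2, 0.8]
finger_gap: 0.0427
grasp_force: 0.0
```

```bash
python3 - <<'E'
from h import *
s=read_state();a=camera("wrist");cv2.imwrite("pics/w15.png",a);C=cam("wrist",s)
print(s["eef_pos"],np.array(s["tcp_rot"]).round(3).tolist(),s["finger_gap"])
q=[proj(C,p) for p in([.6279,.2451,.07],[.6279,.2451,.034])];print(q)
x,y=q[0].astype(int);x0,y0,x1,y1=x-80,y-90,x+80,min(y+120,480)
b=a[y0:y1,x0:x1];hsv=cv2.cvtColor(b,cv2.COLOR_BGR2HSV)
o=cv2.inRange(hsv,(5,80,60),(25,255,255));w=((hsv[...,1]<40)&(hsv[...,2]>150)).astype(np.uint8)
for n,m in(("orange",o),("white",w)):
    k,l,st,ce=cv2.connectedComponentsWithStats(m)
    for i in np.argsort(-st[1:,4])[:4]+1:
        c=np.argwhere(l==i)[:,::-1].astype(np.float32);r=cv2.minAreaRect(c);print(n,st[i],(cv2.boxPoints(r)+[x0,y0]).round(1).tolist(),b[l==i].mean(0).round())
E
```

```text
[0.62776368 0.24355653 0.20494154] [[0.974, 0.228, 0.003], [0.228, -0.974, 0.001], [0.003, 0.0, -1.0]] 0.04270419778203288
[array([320.09874371, 227.07678413]), array([320.36267333, 214.51027631])]
orange [  50   17   61  115 5365] [[288.5, 155.2], [347.8, 152.7], [352.8, 266.8], [293.5, 269.4]] [101. 178. 236.]
white [   3    0  157   75 6402] [[243.0, 137.0], [399.0, 137.0], [399.0, 211.0], [243.0, 211.0]] [219. 232. 235.]
white [  19  137   99   73 3615] [[258.5, 274.4], [352.0, 266.6], [358.2, 339.9], [264.6, 347.7]] [162. 179. 188.]
white [ 74  49  14  78 939] [[313.2, 186.0], [325.6, 185.8], [327.3, 262.9], [314.9, 263.2]] [238. 236. 237.]
white [  0 131  18  17 145] [[237.3, 269.6], [254.5, 266.4], [257.1, 280.8], [240.0, 284.0]] [167. 187. 195.]
```

```bash
python3 - <<'E'
from h import *
s=read_state();C=cam("wrist",s)
Q=np.array([onplane(C,p,.07) for p in[(313.2,186.0),(325.6,185.8),(327.3,262.9),(314.9,263.2)]])
print(Q.mean(0),np.linalg.norm(Q[0]-Q[3]),np.linalg.norm(Q[0]-Q[1]));e=Q[0]-Q[3]+Q[1]-Q[2];print(np.degrees(np.arctan2(e[1],e[0])),totool(s,Q.mean(0)))
H=np.array([onplane(C,p,.034) for p in[(288.5,155.2),(347.8,152.7),(352.8,266.8),(293.5,269.4)]]);print(H.mean(0))
E
```

```text
[0.62901799 0.24552437 0.07      ] 0.05021118180428769 0.00763503981147776
14.310380409810655 [  1.05202684  -1.38618509 135.17221915]
[0.62905508 0.24538946 0.034     ]
```

Call:
carry_out(
  steps="0 0.5 -1.4 50 -0.012; 0 0.5 -1.4 95 -0.012; 0 0.5 -1.4 125 -0.012; 0 0.5 -1.4 140 -0.012; 0 0.5 -1.4 147 -0.012; 0 0.5 -1.4 148 -0.012; 0 0.5 -1.4 148 -0.012; -1 0.5 -1.4 148 -0.012; -1 0.5 -1.4 148 -0.012; -1 0.5 -1.4 148 -0.012; -1 0.5 -1.4 148 -0.012; -1 0.5 -1.4 148 -0.012; -1 0.5 -1.4 148 -0.012",
  newtons=25,
)

```text
time_s: 25.55
eef_pos: [0.6273, 0.2456, 0.056]
tcp_rot: [[0.971, 0.241, 0.002], [0.241, -0.971, -0.0], [0.002, 0.001, -1.0]]
wrist_force: [0.1, -1.3, 5.6]
finger_gap: 0.0073
grasp_force: 30.7
```

Call:
carry_out(
  steps="-1 0 0 -5 0; -1 0 0 -10 0; -1 0 0 -14 0; -1 0 0 -14 0; -1 2 0 -14 0; -1 4 0 -14 0; -1 6 0 -14 0; -1 8 0 -14 0; -1 10 0 -14 0; -1 12 0 -14 0; -1 12 0 -14 0",
  newtons=20,
)

```text
time_s: 26.65
eef_pos: [0.6322, 0.2468, 0.0675]
tcp_rot: [[0.97, 0.241, -0.014], [0.241, -0.971, -0.004], [-0.015, 0.001, -1.0]]
wrist_force: [-9.5, -4.7, 3.9]
finger_gap: 0.0074
grasp_force: 30.7
```

Call:
carry_out(
  steps="-0.82 0 0 0 0; -0.82 0 0 0 0; -0.8 0 0 0 0; -0.8 0 0 0 0",
  newtons=20,
)

```text
time_s: 27.05
eef_pos: [0.6389, 0.2492, 0.0689]
tcp_rot: [[0.971, 0.24, 0.001], [0.24, -0.971, 0.001], [0.002, -0.001, -1.0]]
wrist_force: [-0.1, -0.7, 0.4]
finger_gap: 0.0086
grasp_force: 0.2
```

```bash
cat > kp.py <<'E'
from h import *
s=read_state();a=camera("wrist");cv2.imwrite("pics/kp.png",a);C=cam("wrist",s)
e=np.array(s["eef_pos"]);T=np.array(s["tcp_rot"])
b=a[180:480,260:380];hsv=cv2.cvtColor(b,cv2.COLOR_BGR2HSV);w=((hsv[...,1]<40)&(hsv[...,2]>215)).astype(np.uint8)
k,l,st,ce=cv2.connectedComponentsWithStats(w)
for i in np.argsort(-st[1:,4])[:4]+1: print(st[i]+[260,180,0,0,0])
g=cv2.cvtColor(a,cv2.COLOR_BGR2GRAY);print(g[180:470:2,318:322].mean(1).astype(int).tolist())
for r in(4,7.5):
  for ph in(-10,0,10,20,30,40):
    c,sn=np.cos(np.radians(ph)),np.sin(np.radians(ph))
    f=lambda x,z:proj(C,e+T@np.array([x*c+z*sn,0,-(z*c-x*sn)])/1e3)[1].round(1)
    print(ph,"h+14: down-top",f(25,14),"up-top",f(-25,14))
  break
E
python3 kp.py
```

```text
[ 260  180  120   99 3719]
[ 310  291   23  132 2937]
[291 325  11  13  68]
[344 325  11  13  66]
[237, 236, 236, 235, 235, 234, 234, 234, 233, 233, 233, 229, 159, 104, 103, 103, 102, 103, 107, 107, 124, 186, 192, 192, 191, 192, 192, 191, 191, 191, 191, 191, 191, 191, 191, 180, 157, 134, 130, 130, 133, 133, 131, 130, 131, 130, 129, 130, 131, 132, 132, 131, 133, 132, 128, 178, 236, 242, 243, 242, 243, 242, 243, 243, 242, 242, 242, 242, 242, 242, 242, 242, 242, 242, 242, 242, 242, 242, 242, 242, 242, 242, 242, 241, 242, 242, 242, 242, 241, 241, 241, 241, 241, 241, 241, 241, 241, 241, 241, 241, 241, 240, 240, 240, 240, 240, 240, 240, 240, 240, 240, 240, 240, 240, 240, 240, 240, 239, 239, 239, 239, 215, 72, 42, 40, 37, 38, 38, 38, 38, 37, 36, 36, 35, 34, 33, 33, 32, 32, 31, 31, 31, 31, 30, 30]
-10 h+14: down-top 291.1 up-top 423.7
0 h+14: down-top 275.6 up-top 428.5
10 h+14: down-top 263.1 up-top 430.4
20 h+14: down-top 253.7 up-top 429.1
30 h+14: down-top 247.4 up-top 424.3
40 h+14: down-top 244.3 up-top 415.8
```

Call:
carry_out(
  steps="-0.7 0 0 0 0; -0.6 -5 0 -4 0; -0.6 -11 0 -7 0; -0.6 -11 0 -7 0; -0.6 -11 0 -7 0; -1 -11 0 -7 0; -1 -11 0 -7 0; -1 -11 0 -7 0; -1 -11 0 -7 0; -1 -11 0 -12 0; -1 -11 0 -18 0; -1 -11 0 -23 0; -1 -11 0 -23 0; -1 -11 0 -23 0",
  newtons=20,
)

```text
time_s: 28.5
eef_pos: [0.6278, 0.246, 0.0922]
tcp_rot: [[0.971, 0.24, 0.001], [0.24, -0.971, 0.0], [0.001, 0.0, -1.0]]
wrist_force: [-0.1, -0.1, -1.7]
finger_gap: 0.0074
grasp_force: 22.8
```

Call:
carry_out(
  steps="-1 3 0 0 0; -1 6 0 0 0; -1 9 0 0 0; -1 12 0 0 0; -1 15 0 0 0; -1 18 0 0 0; -1 18 0 0 0; -1 18 0 0 0",
)

```text
time_s: 29.3
eef_pos: [0.6427, 0.2496, 0.0913]
tcp_rot: [[0.971, 0.241, -0.006], [0.241, -0.971, -0.002], [-0.006, 0.0, -1.0]]
wrist_force: [-4.9, -1.6, 2.3]
finger_gap: 0.0074
grasp_force: 23.5
```

```bash
sed -i 's/,14)/,-6)/g; s/h+14/h-6/' kp.py; python3 kp.py
```

```text
[ 260  180  120   90 4022]
[ 311  254   22  146 3092]
[293 325  11  13  69]
[342 325  10  13  63]
[238, 237, 237, 237, 236, 235, 235, 235, 234, 234, 221, 128, 106, 105, 105, 105, 109, 109, 150, 193, 194, 195, 195, 194, 195, 194, 194, 194, 194, 194, 194, 183, 148, 118, 119, 119, 134, 221, 243, 244, 244, 244, 244, 244, 244, 244, 244, 244, 244, 244, 244, 244, 244, 244, 244, 244, 244, 244, 244, 244, 244, 243, 243, 243, 243, 243, 243, 243, 243, 243, 243, 243, 243, 243, 243, 243, 243, 243, 243, 243, 242, 242, 242, 242, 242, 242, 242, 242, 242, 242, 242, 242, 242, 242, 242, 242, 242, 241, 241, 241, 241, 241, 241, 241, 241, 241, 241, 241, 241, 237, 189, 172, 168, 165, 162, 159, 158, 160, 164, 166, 168, 141, 52, 38, 36, 33, 34, 34, 35, 34, 33, 33, 32, 32, 32, 31, 30, 29, 30, 29, 29, 28, 29, 29, 28]
-10 h-6: down-top 255.5 up-top 377.4
0 h-6: down-top 253.1 up-top 388.1
10 h-6: down-top 253.1 up-top 397.8
20 h-6: down-top 255.5 up-top 406.1
30 h-6: down-top 259.9 up-top 412.8
40 h-6: down-top 266.0 up-top 417.3
```

Rotation in the grip is working: top edge rows 254–400 mean about 12°. I'll keep going.

Call:
carry_out(
  steps="-1 3 0 0 0; -1 6 0 0 0; -1 9 0 0 0; -1 11 0 0 0; -1 11 0 0 0; -1 11 0 0 0",
)

```text
time_s: 29.95
eef_pos: [0.6548, 0.2527, 0.0917]
tcp_rot: [[0.971, 0.24, -0.002], [0.24, -0.971, -0.001], [-0.002, 0.0, -1.0]]
wrist_force: [-5.3, -1.4, 3.6]
finger_gap: 0.0071
grasp_force: 23.6
```

```bash
python3 kp.py
```

```text
[ 260  180  120  113 6623]
[ 310  260   24  152 3269]
[293 325  11  13  70]
[341 325  12  13  66]
[235, 233, 231, 230, 228, 226, 221, 211, 229, 240, 241, 241, 241, 241, 240, 240, 239, 239, 239, 238, 238, 238, 226, 133, 111, 111, 110, 110, 110, 113, 115, 116, 172, 200, 200, 200, 200, 200, 200, 194, 223, 246, 247, 247, 247, 247, 247, 247, 247, 246, 246, 246, 246, 246, 246, 246, 246, 246, 246, 246, 246, 246, 246, 246, 246, 246, 246, 246, 246, 246, 246, 246, 246, 246, 246, 246, 246, 246, 245, 245, 245, 245, 245, 245, 245, 245, 245, 245, 245, 245, 245, 245, 245, 245, 245, 245, 244, 244, 244, 244, 244, 244, 244, 244, 244, 244, 244, 244, 244, 244, 244, 244, 244, 244, 244, 241, 205, 191, 187, 182, 178, 147, 58, 43, 41, 39, 39, 39, 39, 39, 37, 37, 36, 36, 35, 35, 34, 34, 33, 33, 32, 31, 32, 32, 31]
-10 h-6: down-top 255.5 up-top 377.4
0 h-6: down-top 253.1 up-top 388.1
10 h-6: down-top 253.2 up-top 397.8
20 h-6: down-top 255.5 up-top 406.1
30 h-6: down-top 259.9 up-top 412.8
40 h-6: down-top 266.0 up-top 417.3
```

Call:
carry_out(
  steps="-1 -1 0 -10 0; -1 -2 0 -30 0; -1 -2 0 -70 0; -1 -2 0 -115 0; -1 -2 0 -160 0; -1 -2 0 -170 0; -1 -2 0 -170 0; -1 -2 0 -170 0",
  newtons=40,
)

```text
time_s: 30.8
eef_pos: [0.6537, 0.2526, 0.2608]
tcp_rot: [[0.971, 0.24, -0.0], [0.24, -0.971, 0.0], [-0.0, -0.0, -1.0]]
wrist_force: [0.4, 0.2, -1.6]
finger_gap: 0.0065
grasp_force: 44.7
```

```bash
python3 kp.py; python3 - <<'E'
from h import *
s=read_state();print(s["eef_pos"],s["wrist_force"]);R=np.array(s["tcp_rot"]);th=np.load("nest.npy")[2]
print("spin",np.arctan2(R[1,1],R[0,1])-th)
P=N(0,-38,66+55);print(P,totool(s,P))
E
```

```text
[ 303  260   40  163 3587]
[ 347  180   33   45 1314]
[260 180  41  25 831]
[343 276  37  18 307]
[112, 117, 177, 202, 203, 202, 203, 202, 202, 187, 188, 190, 190, 191, 191, 191, 191, 191, 191, 191, 189, 188, 187, 188, 188, 188, 189, 189, 189, 189, 189, 189, 189, 188, 186, 181, 140, 129, 130, 142, 227, 248, 249, 249, 249, 249, 249, 249, 248, 248, 248, 248, 248, 248, 248, 248, 248, 248, 248, 248, 248, 248, 248, 248, 248, 248, 248, 248, 248, 248, 248, 248, 248, 248, 248, 248, 248, 248, 248, 248, 248, 248, 248, 247, 247, 247, 247, 247, 247, 247, 247, 247, 247, 247, 247, 247, 247, 247, 247, 247, 247, 247, 247, 246, 247, 246, 246, 246, 246, 246, 246, 246, 246, 246, 246, 245, 246, 249, 250, 251, 251, 236, 84, 48, 46, 44, 44, 44, 44, 43, 42, 41, 41, 40, 39, 38, 38, 37, 36, 36, 36, 35, 35, 35, 34]
-10 h-6: down-top 255.5 up-top 377.4
0 h-6: down-top 253.1 up-top 388.1
10 h-6: down-top 253.2 up-top 397.8
20 h-6: down-top 255.5 up-top 406.1
30 h-6: down-top 259.9 up-top 412.8
40 h-6: down-top 266.0 up-top 417.3
[0.65322959 0.2523582  0.25975631] [ 1.7350913   0.12387823 -1.43240124]
spin -0.661272050784518
[ 0.58269996 -0.11444736  0.15478907] [-156.38140157  339.08318472  105.38651123]
```

Call:
carry_out(
  steps="-1 -156.4 339 0 -0.661; -1 -156.4 339 0 -0.661; -1 -156.4 339 0 -0.661; -1 -156.4 339 0 -0.661; -1 -156.4 339 0 -0.661; -1 -156.4 339 0 -0.661; -1 -156.4 339 0 -0.661; -1 -156.4 339 0 -0.661; -1 -156.4 339 0 -0.661; -1 -156.4 339 0 -0.661; -1 -156.4 339 0 -0.661; -1 -156.4 339 30 -0.661; -1 -156.4 339 65 -0.661; -1 -156.4 339 90 -0.661; -1 -156.4 339 105 -0.661; -1 -156.4 339 105 -0.661; -1 -156.4 339 105 -0.661; -1 -156.4 339 105 -0.661; -1 -156.4 339 105 -0.661",
)

```text
time_s: 32.75
eef_pos: [0.5843, -0.1142, 0.1582]
tcp_rot: [[0.618, 0.786, 0.002], [0.786, -0.618, -0.001], [0.001, 0.002, -1.0]]
wrist_force: [0.0, 0.1, -1.3]
finger_gap: 0.0066
grasp_force: 44.7
```

```bash
python3 kp.py|head -1; python3 - <<'E'
from h import *
s=read_state();C=cam("wrist",s);a=cv2.imread("pics/kp.png");T=np.array(s["tcp_rot"]);e=np.array(s["eef_pos"])
print(e,T.round(3).tolist(),s["grasp_force"])
for L in(121,86,66):print(L,totool(s,N(0,-38,L)))
# keeper faces' columns near top
for r in(300,340,380): print(r,a[r,290:350].mean(1).astype(int).tolist())
for l in((0,14,8),(0,0,12)): pass
for y in(-4,4): print(y,proj(C,e+T@np.array([-3,y,5.2])/1e3))
# post corners predicted
for l in[(14,-48,28),(14,-28,28),(31,-48,28),(31,-28,28),(-14,-48,28),(-14,-28,28),(-31,-48,28),(-31,-28,28)]: print(l,proj(C,N(*l)).round(1))
# screw hole check
q=proj(C,N(-38.56+1,2.9,0));print(q)
x,y=q.astype(int);g=cv2.cvtColor(a[max(y-15,0):y+15,x-15:x+15],cv2.COLOR_BGR2GRAY);k,l,st,ce=cv2.connectedComponentsWithStats((g<130).astype(np.uint8))
print([(st[i,4],ce[i]+[x-15,max(y-15,0)]) for i in range(1,k) if st[i,4]>20])
E
```

```text
[ 287  261   54  154 3532]
[ 0.58410162 -0.11423514  0.15806562] [[0.618, 0.786, 0.002], [0.786, -0.618, -0.001], [0.001, 0.002, -1.0]] 44.72614109516144
121 [-1.03597039 -0.97730566  3.27370208]
86 [-18.55835358  -1.04218858  33.57158764]
66 [-28.57114397  -1.07926454  50.88466511]
300 [91, 128, 143, 144, 145, 145, 145, 145, 145, 145, 145, 146, 145, 145, 145, 141, 122, 79, 57, 53, 54, 68, 121, 188, 221, 227, 227, 228, 229, 229, 228, 228, 227, 226, 226, 225, 225, 224, 224, 224, 222, 207, 155, 86, 57, 56, 57, 67, 101, 137, 146, 147, 147, 147, 147, 147, 147, 147, 147, 147]
340 [49, 49, 49, 49, 49, 49, 49, 49, 49, 50, 49, 49, 49, 52, 56, 64, 69, 69, 69, 68, 63, 72, 143, 208, 223, 224, 226, 227, 228, 228, 227, 226, 225, 224, 223, 223, 222, 222, 222, 221, 221, 214, 179, 99, 61, 68, 71, 72, 71, 69, 63, 57, 54, 54, 54, 53, 53, 53, 52, 53]
380 [40, 36, 36, 36, 37, 36, 38, 39, 43, 43, 43, 41, 41, 40, 42, 50, 62, 65, 65, 65, 80, 142, 205, 219, 221, 222, 223, 224, 226, 226, 226, 224, 223, 223, 221, 220, 220, 220, 220, 220, 219, 216, 203, 163, 93, 64, 66, 66, 64, 61, 52, 50, 54, 56, 59, 60, 59, 55, 49, 46]
-4 [308.19840257 332.24819332]
4 [331.95191149 332.24186502]
(14, -48, 28) [300.1 362.2]
(14, -28, 28) [337.5 362.1]
(31, -48, 28) [299.7 396.1]
(31, -28, 28) [337.8 396. ]
(-14, -48, 28) [300.7 309.1]
(-14, -28, 28) [336.9 309.1]
(-31, -48, 28) [301.1 278.5]
(-31, -28, 28) [336.6 278.4]
[383.99733847 274.63516623]
[(np.int32(120), array([382.5, 260.5])), (np.int32(97), array([384.09278351, 276.06185567]))]
```

Call:
carry_out(
  steps="-1 -1 -1.7 3.3 0; -1 -5 -1.7 10 0; -1 -9 -1.7 17 0; -1 -12.5 -1.7 23.2 0; -1 -13.5 -1.7 25 0; -1 -14.5 -1.7 26.7 0; -1 -15.5 -1.7 28.4 0; -1 -16.5 -1.7 30.1 0; -1 -16.5 -1.7 30.1 0; -1 -16.5 -1.7 30.1 0",
  newtons=25,
)

```text
time_s: 33.8
eef_pos: [0.5721, -0.1265, 0.1272]
tcp_rot: [[0.618, 0.786, 0.001], [0.786, -0.618, -0.001], [-0.0, 0.001, -1.0]]
wrist_force: [0.4, -0.4, 2.1]
finger_gap: 0.0067
grasp_force: 45.0
```

```bash
python3 - <<'E'
from h import *
s=read_state();O,R=nest();print(R.T@(np.array(s["eef_pos"])-O)*1e3,s["wrist_force"],s["grasp_force"],s["wrist_torque"])
E
```

```text
[  0.09328967 -38.89375633  89.0356856 ] [ 0.37077786 -0.40886056  2.13900532] 45.034589767456055 [-0.26232253  0.08277575 -0.01335559]
```

Call:
carry_out(
  steps="-1 -1 0 1.7 0; -1 -2 0 3.5 0; -1 -3 0 5.2 0; -1 -4 0 6.9 0; -1 -5 0 8.7 0; -1 -5 0 8.7 0",
)

```text
time_s: 34.4
eef_pos: [0.5689, -0.1316, 0.12]
tcp_rot: [[0.618, 0.786, 0.002], [0.786, -0.618, -0.004], [-0.002, 0.004, -1.0]]
wrist_force: [-3.1, -5.0, 0.4]
finger_gap: 0.0062
grasp_force: 45.0
```

```bash
python3 - <<'E'
from h import *
s=read_state();O,R=nest();print(R.T@(np.array(s["eef_pos"])-O)*1e3,R.T@np.array(s["wrist_force"]),s["grasp_force"],s["wrist_torque"])
E
```

```text
[  1.63662495 -38.24137259  79.90300641] [ 5.27950203  0.67237629 -2.57610255] 44.98587906360626 [-1.23340754  0.51677135  0.02213849]
```

Call:
carry_out(
  steps="-1 -1.5 0 0 0; -1 -2.5 0 1.7 0; -1 -3.5 0 3.5 0; -1 -4.5 0 5.2 0; -1 -5.5 0 6.9 0; -1 -5.5 0 6.9 0",
)

```text
time_s: 35.0
eef_pos: [0.5649, -0.1352, 0.1111]
tcp_rot: [[0.618, 0.786, -0.001], [0.786, -0.618, -0.001], [-0.002, -0.0, -1.0]]
wrist_force: [-2.0, -3.0, 4.9]
finger_gap: 0.0066
grasp_force: 45.5
```

```bash
python3 - <<'E'
from h import *
s=read_state();O,R=nest();print(R.T@(np.array(s["eef_pos"])-O)*1e3,R.T@np.array(s["wrist_force"]),s["grasp_force"],s["wrist_torque"])
E
```

```text
[  1.82489929 -39.1804854   69.47502486] [5.59263622 0.25132359 2.42459451] 45.5090993642807 [-0.92504328  0.56717319 -0.00218258]
```

Call:
carry_out(
  steps="-1 -1.5 0 0.5 0; -1 -2.2 0 1.7 0; -1 -3 0 3 0; -1 -3.5 0 4 0; -1 -3.5 0 4 0",
)

```text
time_s: 35.5
eef_pos: [0.5642, -0.1365, 0.1082]
tcp_rot: [[0.619, 0.785, 0.002], [0.785, -0.619, 0.001], [0.002, 0.001, -1.0]]
wrist_force: [-0.5, 0.5, 8.7]
finger_gap: 0.0068
grasp_force: 46.2
```

```bash
python3 - <<'E'
from h import *
s=read_state();O,R=nest();print(R.T@(np.array(s["eef_pos"])-O)*1e3,R.T@np.array(s["wrist_force"]),s["grasp_force"],s["wrist_torque"])
E
```

```text
[  1.63629149 -38.92381355  66.2894485 ] [ 4.28963745 -0.74448642  7.55552512] 46.16788387298584 [-0.25226626  0.39281054 -0.02910741]
```

Call:
carry_out(
  steps="-1 -0.7 0 1 0; -1 -1.2 0 2 0; -1 -1.7 0 3 0; -1 -1.7 0 3 0; -1 -1.7 0 3 0",
)

```text
time_s: 36.0
eef_pos: [0.5653, -0.1362, 0.1067]
tcp_rot: [[0.62, 0.784, 0.008], [0.784, -0.62, 0.004], [0.008, 0.004, -1.0]]
wrist_force: [1.1, 4.9, 15.4]
finger_gap: 0.0068
grasp_force: 47.4
```

```bash
python3 - <<'E'
from h import *
s=read_state();O,R=nest();print(R.T@(np.array(s["eef_pos"])-O)*1e3,R.T@np.array(s["wrist_force"]),s["grasp_force"],s["wrist_torque"])
E
python3 kp.py
```

```text
[  0.11041578 -38.22155765  65.45725318] [ 3.78736247 -2.13611994 15.55429037] 47.35338270664215 [ 0.66819743  0.0546829  -0.15906875]
[ 280  248  100  164 5924]
[304 395  37  28 302]
[296 325   9  12  52]
[341 325   8  12  47]
[150, 151, 151, 152, 152, 151, 150, 150, 149, 146, 143, 140, 137, 134, 133, 131, 117, 128, 162, 163, 163, 162, 161, 161, 160, 160, 159, 159, 159, 137, 103, 107, 142, 171, 210, 219, 219, 219, 227, 234, 202, 219, 223, 223, 224, 224, 224, 223, 223, 223, 223, 223, 222, 222, 222, 222, 222, 222, 222, 222, 222, 222, 222, 222, 221, 221, 221, 221, 221, 221, 221, 221, 221, 221, 220, 220, 220, 220, 220, 220, 220, 220, 220, 219, 219, 219, 218, 218, 219, 218, 218, 218, 218, 218, 218, 218, 218, 217, 217, 217, 217, 217, 217, 217, 217, 217, 217, 217, 217, 217, 216, 216, 216, 216, 216, 216, 190, 148, 213, 238, 239, 214, 68, 38, 34, 31, 33, 35, 36, 35, 35, 35, 34, 33, 33, 33, 33, 32, 32, 32, 31, 31, 30, 30, 30]
-10 h-6: down-top 254.7 up-top 376.8
0 h-6: down-top 252.4 up-top 387.5
10 h-6: down-top 252.5 up-top 397.2
20 h-6: down-top 254.9 up-top 405.5
30 h-6: down-top 259.2 up-top 412.2
40 h-6: down-top 265.4 up-top 416.7
```

Call:
carry_out(
  steps="-0.9 0.5 0 -1.5 0; -0.8 1 0 -2.5 0; -0.6 1 0 -2.5 0; -0.4 1 0 -2.5 0; -0.4 1 0 -2.5 0; -0.4 1 0 -10 0; -0.4 1 0 -30 0; -0.4 5 0 -70 0; 0 30 20 -110 0; 0 30 20 -120 0; 0 30 20 -120 0; 0 30 20 -120 0; 0 30 20 -120 0",
)

```text
time_s: 37.35
eef_pos: [0.5946, -0.127, 0.2222]
tcp_rot: [[0.619, 0.785, -0.004], [0.785, -0.619, 0.001], [-0.002, -0.004, -1.0]]
wrist_force: [-0.4, 0.1, 0.2]
finger_gap: 0.0425
grasp_force: 0.0
```

```bash
python3 - <<'E'
from h import *
s=read_state();a=camera("wrist");cv2.imwrite("pics/end.png",a);C=cam("wrist",s);print(s["eef_pos"],s["wrist_force"],s["time_s"])
for l in[(-25,-42,60),(-25,-34,60),(25,-34,60),(25,-42,60)]: print("home top",proj(C,N(*l)).round(1),"if 8 out",proj(C,N(l[0],l[1],68)).round(1))
q=proj(C,N(0,-38,60)).astype(int);x0,y0=q[0]-50,max(q[1]-70,0);b=a[y0:q[1]+70,x0:q[0]+50];g=cv2.cvtColor(b,cv2.COLOR_BGR2GRAY)
for r in range(q[1]-55,q[1]+50,12): print(r,x0,a[r,q[0]-24:q[0]+24].mean(1).astype(int).tolist())
print(q, "col", q[1]-60, cv2.cvtColor(a,cv2.COLOR_BGR2GRAY)[q[1]-60:q[1]+60,q[0]].tolist())
for n,l in(("big",(0,30.5,20)),):
    p=proj(C,N(*l));x,y=p.astype(int);k,lab,st,ce=cv2.connectedComponentsWithStats(cv2.inRange(cv2.cvtColor(a[y-20:y+20,x-20:x+20],cv2.COLOR_BGR2HSV),(105,25,90),(135,90,200)));i=1+np.argmax(st[1:,4]);print(n,p,ce[i]+[x-20,y-20])
E
```

```text
[ 0.59461114 -0.12704899  0.22217271] [-0.42809501  0.14957285  0.207909  ] 37.35
home top [288.4 237. ] if 8 out [287.3 233.8]
home top [301.1 237. ] if 8 out [300.4 233.9]
home top [299.9 317.9] if 8 out [299.2 317.2]
home top [286.6 317.9] if 8 out [285.4 317.2]
221 244 [110, 110, 112, 113, 113, 117, 133, 156, 165, 166, 164, 149, 122, 106, 103, 102, 103, 103, 103, 103, 103, 109, 129, 157, 165, 166, 166, 166, 167, 167, 166, 166, 167, 167, 166, 167, 167, 167, 167, 167, 167, 167, 168, 169, 168, 169, 169, 170]
233 244 [125, 124, 124, 131, 159, 192, 203, 206, 207, 208, 207, 208, 208, 207, 208, 208, 208, 208, 207, 206, 207, 206, 205, 205, 204, 204, 204, 204, 204, 203, 202, 204, 204, 205, 204, 204, 205, 205, 206, 205, 206, 205, 205, 206, 205, 206, 206, 206]
245 244 [129, 128, 136, 172, 214, 224, 225, 225, 225, 225, 225, 228, 235, 243, 244, 240, 217, 170, 182, 219, 226, 226, 228, 228, 226, 225, 224, 223, 223, 212, 176, 124, 132, 189, 226, 223, 213, 231, 236, 239, 242, 243, 239, 231, 228, 226, 225, 225]
257 244 [139, 140, 149, 184, 220, 225, 224, 223, 224, 223, 224, 228, 237, 243, 244, 235
[... 1384 characters left out ...]
, 228, 226, 226, 226]
[294 276] col 216 [164, 163, 163, 163, 163, 164, 164, 165, 165, 166, 162, 145, 120, 109, 111, 124, 164, 204, 222, 227, 227, 226, 226, 226, 226, 226, 225, 225, 225, 225, 225, 225, 225, 225, 225, 225, 225, 225, 225, 225, 225, 225, 225, 225, 225, 225, 225, 225, 225, 225, 225, 224, 224, 224, 224, 224, 224, 224, 224, 224, 224, 224, 224, 224, 224, 224, 224, 224, 224, 224, 223, 223, 223, 224, 223, 223, 223, 223, 223, 223, 223, 223, 223, 223, 223, 223, 223, 223, 223, 223, 223, 223, 223, 223, 223, 222, 223, 218, 195, 156, 146, 147, 159, 189, 215, 223, 224, 224, 220, 200, 171, 161, 172, 207, 234, 242, 242, 240, 233, 227]
big [394.9780562  285.10207351] [395.63207547 278.81132075]
```

```bash
python3 - <<'E'
from h import *
s=read_state();a=camera("wrist");C=cam("wrist",s);O,R=nest()
hsv=cv2.cvtColor(a[240:330,350:440],cv2.COLOR_BGR2HSV)
k,lab,st,ce=cv2.connectedComponentsWithStats(cv2.inRange(hsv,(105,25,90),(135,90,200)))
for i in range(1,k):
    if st[i,4]>40: print(st[i],ce[i]+[350,240])
for l in((-24,30.5,8.5),(-17,30.5,5.5),(-15,30.5,9),(-12.5,30.5,20),(12.5,30.5,20),(15,30.5,9),(15,30.5,0),(17,30.5,5.5),(24,30.5,8.5)): print(l,proj(C,N(*l)).round(1))
g=cv2.cvtColor(a,cv2.COLOR_BGR2GRAY);print(240,g[240:335,394:397].mean(1).astype(int).tolist())
q=proj(C,N(-37.5,2.9,0));x,y=q.astype(int);gg=g[y-15:y+15,x-15:x+15];k,l,st,ce=cv2.connectedComponentsWithStats((gg<130).astype(np.uint8));print("hole",q,[(st[i,4],ce[i]+[x-15,y-15]) for i in range(1,k)])
t=cv2.resize(camera("top"),None,fx=1,fy=1);cv2.imwrite("pics/topend.png",t)
E
```

```text
[ 37  35  19  10 102] [395.21568627 278.79411765]
(-24, 30.5, 8.5) [390.8 255.1]
(-17, 30.5, 5.5) [390.5 265. ]
(-15, 30.5, 9) [391.3 266.9]
(-12.5, 30.5, 20) [393.9 267.7]
(12.5, 30.5, 20) [395.4 303.1]
(15, 30.5, 9) [393. 308.]
(15, 30.5, 0) [391.1 308.9]
(17, 30.5, 5.5) [392.4 311.1]
(24, 30.5, 8.5) [393.4 320.7]
240 [227, 226, 225, 226, 227, 226, 226, 226, 226, 225, 223, 222, 223, 225, 227, 232, 238, 243, 244, 244, 244, 244, 244, 243, 242, 237, 219, 213, 234, 247, 252, 252, 251, 247, 222, 172, 155, 151, 147, 146, 145, 140, 141, 147, 150, 149, 150, 150, 150, 149, 149, 148, 147, 145, 141, 133, 123, 114, 105, 95, 86, 77, 72, 68, 66, 64, 64, 63, 64, 63, 62, 62, 62, 62, 61, 61, 60, 60, 60, 59, 59, 59, 58, 58, 57, 58, 57, 57, 56, 56, 56, 55, 55, 55, 54]
hole [352.70568624 240.14834251] [(np.int32(60), array([351.5, 229.5])), (np.int32(59), array([352.94915254, 240.76271186]))]
```

Only a finger hides the lower part of the boss. Its visible upper edge (row 268, predicted 267.7) shows the lever still seated, and the keeper top agrees with its home position. Handing in.

```bash
python3 -c "
from cell import *
print(finish_job())"
```

```text
the job is handed in; nothing more can be done
None
```

I handed the job in at about 37 s: by my measurements the lever is seated boss side up in its pocket and the keeper is fully home in the slot. The gripper has let go of both, and I never moved the castings or spray can. These are pixel and contact-force checks without a final picture, the lever took a second placing and a fingertip press to seat, and the hand-in returned no verdict.

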